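# Line up the jig's holes with the drift and bolt it

### The arm

A 7-joint arm with a two-finger parallel gripper is mounted at the origin on the work surface; the furniture and walls round the work are solid. World frame = base frame: x ahead of the robot, y to its left, z up, the work surface at z = 0. Lengths are in m, angles in rad, forces in N, time in s.
With the tool pointing down it reaches from about 0.375 to 0.925 m from the base axis. Payload 3.1 kg.
Tool frame: the origin (TCP) lies on the centre line of the jaws, within the pads' length; the fingertips stand 19 mm ahead of it and the grasp point (between the pads) is the TCP (tip_reach is the distance from the TCP to the fingertips, in m); z points along the fingers, y is the direction in which the jaws open and shut (so a half turn about z gives the same grasp; the last joint's range is limited). The gripper opens to 85 mm and grips with 20 to 120 N. Pads are 22 mm wide; open, the fingers measure 114 mm over their backs; the gripper's body (76 mm by 85 mm) begins 54 mm behind the grasp point. The pads swing forward as they close: fully open they stand 13 mm farther back than shut.
Start: joints at [1.117, 0.383, 0.044, 1.598, -0.018, 1.161, -0.05], TCP at [0.226, -0.609, 0.225] pointing down, gripper open.
Joint ranges: [-2.61, 2.61], [-0.41, 2.15], [-1.48, 1.57], [0, 2.5], [-1.57, 4.71], [0.05, 1.97], [-2.85, 2.85]. Speed limits (rad/s): [2.79, 2.79, 3.14, 3.14, 3.14, 3.14, 3.14].

### API

Orientations are given as a unit quaternion [x, y, z, w].
In Python, from workcell import observe, get_image, camera_info, close_job, tip_reach gives the robot as it stands. The module is installed in compiled form; this text tells all that it offers.
- The arm moves only by the tool drive_tool, never from a script. Its argument "deltas" is a list of rows, each a list of 3 entries, a list of its own where there are three numbers: the closure in counts, from 0 (fully open) to 255 (shut), then the shift along the tool's x, y, z in m, then the turn, a rotation vector about the tool's x, y, z in degrees. A call has 1 to 10 rows; each row shifts and turns the commanded pose from where the row before left it, along the tool's axes as they then stand; what a row does not reach is not made up. A row lasts 1/10 s, in which the tool goes at most 50 mm and 8.59 degrees, less where a joint would pass 70% of its speed; a pose out of reach is approached as far as the arm can. A call with a gripper value outside its range is refused whole. The fingers move at their own pace and stop on an object; "newtons" is the grip in N (left out, the last holds). Time passes only in rows, so rows that do not move let the fingers close. It gives the time, the measured TCP pose, the force and the opening at its end, in the units of the state.
- observe(): the state, without advancing time (a new reading comes with each control period).
- get_image(name): name is "side" or "top"; returns the picture (420x560x3 uint8, red, green, blue); there is no depth.
- camera_info(name): a dict with "fx", "fy", "cx", "cy" (pixels), "k1" (the pictures are not rectified: a ray, as slopes to the right and down, at radius r is drawn at 1 + k1 r^2 times it, then the intrinsics apply), "origin" and "rotation" of the camera in the world. Camera axes: x right, y down, z forward; pixel columns grow to the right and rows downward; lengths in m; the calibration is good to about 2 mm. A picture is of the moment at which its call begins. camera_info takes no time and is no camera call.
- close_job(): hands the job in, once; it reports no verdict.
The state is a dict: "clock": time; "joint_positions": joint angles; "joint_velocities": joint speeds; "tau": joint torques, N m; "tool_pos": TCP position; "eef_rot": TCP orientation; "contact_force": force on the tool from outside, world axes, zero at the start; "wrist_torque": the same for the moment, N m; "gripper_width": finger opening in m.
Only numpy, scipy, OpenCV 4.12 (cv2) and the standard library are available. Lean on these libraries where they do the work, as an engineer would, in place of code of your own. Each camera call takes 0.05 s, during which the arm holds its last target.

### The job

The sliding tongue on top of the neck jig has slipped, so its bolt hole no longer lines up with the hole in the base. Take the tapered drift from the rack and drive it straight down through both holes until its collar sits on the tongue, so that it draws the tongue into line (move the tongue with the drift, do not shove the jig with the hand itself); then pull the drift out and swap in the bolt from the rack, collar down on the tongue. Finish with the bolt fully home and the drift hanging upright in one of the rack's holes again.

Things in the scene. Friction and masses are not known exactly. Their poses are not given: they have to be found in the camera images.
- jig: Fixed wooden jig base, 190 x 124 x 60 mm, with a vertical 40 mm through hole. Origin: on that hole's axis at bench level. x: the tongue's sliding direction. On top lies the pale wooden tongue, 220 x 76 x 16 mm, top 76 mm above the bench, with a 40 mm through hole of its own, between two dark cleats 74 mm high; at its +x end a dark stop block, 106 to 128 mm from its hole, top 100 mm high.
- tongue (a joint): How far (m) the tongue's hole stands from the base's hole along the jig's +x; 0 = in line. It slides from -0.015 to 0.024 against about 3 N of friction and stays where it is left, with no stop at 0. It starts 14.5 to 18 mm out: that blocks the bolt but leaves an opening for the drift's tip, centred midway between the two hole axes.
- drift: Tapered steel drift, 138 mm, 0.22 kg, hanging upright in the rack. Origin: centre of its tip; z up its axis. Cone from 8 mm diameter at the tip to 36 mm at z = 52 mm; 36 mm shank to 74; collar of 52 mm diameter from 74 to 80; dark round wooden handle, 24 to 30 mm diameter, from 80 to 138, to grip from above. Fully home in the jig, its tip is 2 mm above the bench.
- bolt: Dark steel bolt, 92 mm, 0.25 kg, hanging upright in the rack. Origin: centre of its flat foot; z up its axis. Straight shank of 28 mm diameter to z = 50 mm; collar of 52 mm diameter from 50 to 56; round steel knob of 32 mm diameter from 56 to 92, to grip from above. Fully home in the jig, its foot is 26 mm above the bench.
- rack: Fixed wooden rack: a 200 x 70 x 14 mm board on end legs, top 90 mm above the bench. Origin: centre of its underside at bench level; x along its length. Two 40 mm through holes at x = -55 and +55 mm, y = 0; drift and bolt hang in them by their collars, either one in either hole. Hanging, the drift's tip is 16 mm and the bolt's foot 40 mm above the bench.
Things that resemble listed ones, but are neither listed nor needed, are in the scene too. What is shaped like the bolt but blue or turquoise is not meant.

How it is judged:
On the way, in this order (a step that is already met when the one before it is completed fails the run):
1. the drift is down through both holes and the tongue is in line (x of drift in the frame of jig between -0.01 and 0.01 m and y of drift in the frame of jig between -0.01 and 0.01 m and z of drift in the frame of jig below 0.014 m and angle between drift's own z axis and vertical below 0.2 rad and value of joint tongue between -0.007 and 0.007 m), for 0.2 s.
2. the bolt is home through both holes (x of bolt in the frame of jig between -0.012 and 0.012 m and y of bolt in the frame of jig between -0.012 and 0.012 m and z of bolt in the frame of jig below 0.031 m and angle between bolt's own z axis and vertical below 0.1 rad), for 0.2 s.
At the end, for the whole second after the job is handed in: The bolt stands home through both holes (collar within 5 mm of the tongue, foot within 12 mm of the base hole's axis each way, upright within 0.1 rad), the tongue within 7 mm of in line, the drift hanging within 0.17 rad of upright and within 8 mm of its height in either rack hole, both at rest (all of step 2 and ((x of drift in the frame of rack between -0.07 and -0.04 m and y of drift in the frame of rack between -0.015 and 0.015 m) or (x of drift in the frame of rack between 0.04 and 0.07 m and y of drift in the frame of rack between -0.015 and 0.015 m)) and z of drift in the frame of rack between 0.008 and 0.024 m and angle between drift's own z axis and vertical below 0.17 rad and value of joint tongue between -0.007 and 0.007 m and linear speed of each of drift, bolt below 0.02 m/s); the robot touches nothing.
It fails at once if the hand or arm pushes on the jig or its tongue with more than 10 N (contact force between any of the fingers, the arm and jig above 10 N).
It also fails if it takes over 72 s, if anything falls off the work surface, if the arm or the gripper's body presses on something with over 40 N, if the wrist force passes 120 N, or if a joint passes its speed limit or range.

## Working session

There is one attempt and no reset: what is moved stays moved. The work goes in short steps, Python scripts to look and compute and a tool call to move; the robot and the scene stay as the last step left them, time stands still between calls to the robot, and variables do not carry over. Pictures are saved under pics/ and viewed, and the job is handed in when it is done.

Besides the shell and the picture viewer there is one more tool, called as name(argument=value, ...), one argument or row to a line, values as JSON. drive_tool: Moves the arm, as the interface text tells. Its arguments: {"type":"object","properties":{"deltas":{"type":"array"},"newtons":{"type":"number"}},"required":["deltas"]}

```bash
mkdir -p pics
python3 - <<'E'
from workcell import *
import cv2
for n in("side","top"):
    cv2.imwrite(f"pics/{n}0.png",get_image(n)[:,:,::-1]); print(camera_info(n))
print(observe(),tip_reach)
E
```

```text
{'fx': 384.9467777956969, 'fy': 384.9467777956969, 'cx': 281.20146652566785, 'cy': 209.75729336425564, 'k1': -0.10103164831081703, 'origin': array([0.38689085, 0.46629784, 0.71289382]), 'rotation': array([-0.16560004,  0.92014057, -0.34907403,  0.06375964])}
{'fx': 510.1286798655963, 'fy': 510.1286798655963, 'cx': 272.4824449441866, 'cy': 210.5809782401596, 'k1': -0.0030099315591434065, 'origin': array([ 0.48890512, -0.08375704,  1.01043709]), 'rotation': array([ 0.71614978, -0.69700092,  0.02814136, -0.0229625 ])}
{'clock': 0.1, 'joint_positions': array([ 1.11718809,  0.38374579,  0.04379867,  1.59942979, -0.0179295 ,
        1.16118935, -0.04992575]), 'joint_velocities': array([ 1.08908316e-03, -1.63337261e-03, -1.09146739e-03, -4.13653851e-03,
        1.59276626e-03, -1.19504276e-03, -4.38929223e-05]), 'tau': array([ 2.42531481e-03, -4.34728539e+01,  1.02916371e+00, -2.50455576e+01,
        1.08159895e-02,  5.45544463e-03, -1.78292879e-06]), 'tool_pos': array([ 0.22615092, -0.60845836,  0.22361104]), 'eef_rot': array([ 9.84209215e-01,  1.77005099e-01, -2.51555754e-04, -1.16353382e-03]), 'contact_force': array([-0.50118863, -0.44731728, -0.24641194]), 'wrist_torque': array([-0.04032767, -0.02263929,  0.01068562]), 'gripper_width': 0.0849415281619562} 0.019
```

View pics/side0.png

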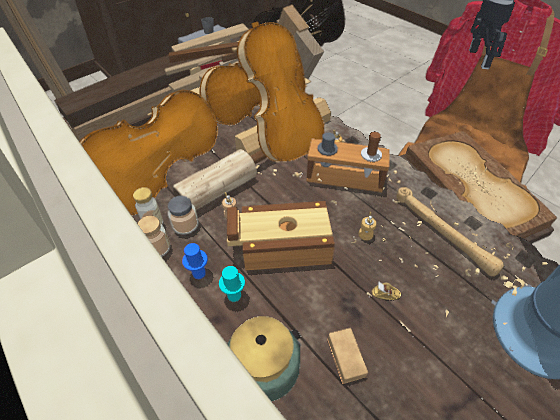

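View pics/top0.png

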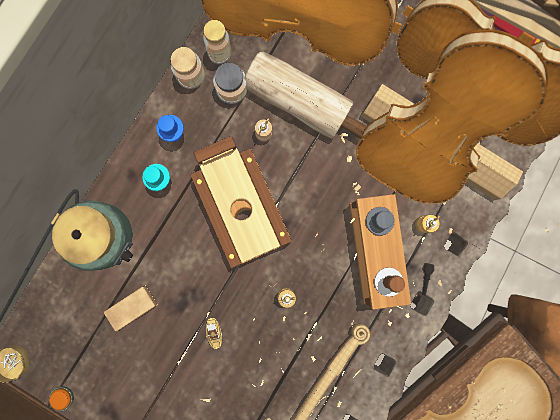

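Side view: rack at about (348,165), with a dark grey knob at (328,143) and a brown handle at (374,146). The jig is at (285,230), and blue/turquoise look-alikes stand at (195,262) and (232,283). Top view: rack knob (380,220), handle (393,283), jig hole (241,210). I'll enlarge these and set up the ray code.

```bash
cat > h.py <<'E'
import numpy as np, cv2
from scipy.spatial.transform import Rotation as R
from workcell import *
def ray(n,u,v):
    c=camera_info(n); K=np.array([[c['fx'],0,c['cx']],[0,c['fy'],c['cy']],[0,0,1]])
    p=cv2.undistortPoints(np.array([[[u,v]]],float),K,np.array([c['k1'],0,0,0,0.]))[0,0]
    return np.array(c['origin']),R.from_quat(c['rotation']).apply([p[0],p[1],1])
def onz(n,u,v,z):
    o,d=ray(n,u,v); return o+d*(z-o[2])/d[2]
def proj(n,P):
    c=camera_info(n); p=R.from_quat(c['rotation']).inv().apply(np.atleast_2d(P)-c['origin'])
    s=p[:,:2]/p[:,2:]; s=s*(1+c['k1']*(s**2).sum(1))[:,None]
    return s*c['fx']+[c['cx'],c['cy']]
def tri(a,b):
    (o1,d1),(o2,d2)=ray(*a),ray(*b)
    t=np.linalg.lstsq(np.array([d1,-d2]).T,o2-o1,rcond=None)[0]
    p,q=o1+t[0]*d1,o2+t[1]*d2; return (p+q)/2,np.linalg.norm(p-q)
def crop(n,x0,y0,x1,y1,f,name,img=None):
    im=get_image(n) if img is None else img
    im=im[y0:y1,x0:x1]
    cv2.imwrite(f"pics/{name}.png",cv2.resize(im,None,fx=f,fy=f,interpolation=cv2.INTER_CUBIC)[:,:,::-1]);
E
python3 - <<'E'
from h import *
T=cv2.imread("pics/top0.png")[:,:,::-1];S=cv2.imread("pics/side0.png")[:,:,::-1]
a=cv2.resize(T[185:315,340:440],None,fx=4,fy=4,interpolation=2);b=cv2.resize(T[130:280,185:300],None,fx=3.4,fy=3.4,interpolation=2)
h=520; cv2.imwrite("pics/tc.png",np.hstack([cv2.resize(a,(400,520)),cv2.resize(b,(391,520))])[:,:,::-1])
cv2.imwrite("pics/sc.png",cv2.resize(S[120:280,215:405],None,fx=4,fy=3.7,interpolation=2)[:,:,::-1])
for p in [(272,210),(272,110),(372,210)]: print(onz("top",*p,0))
print(tri(("top",380,220),("side",328,135)))
E
```

```text
[ 0.56330007 -0.08919121  0.        ]
[ 0.76526363 -0.08376346  0.        ]
[ 0.56875302 -0.28808269  0.        ]
(array([ 0.54193553, -0.27309932,  0.14176217]), np.float64(0.00232103308990513))
```

View pics/tc.png

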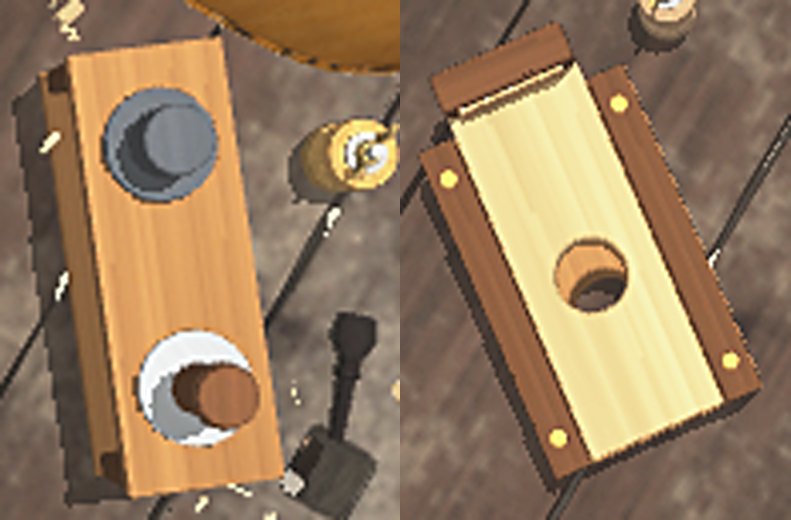

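View pics/sc.png

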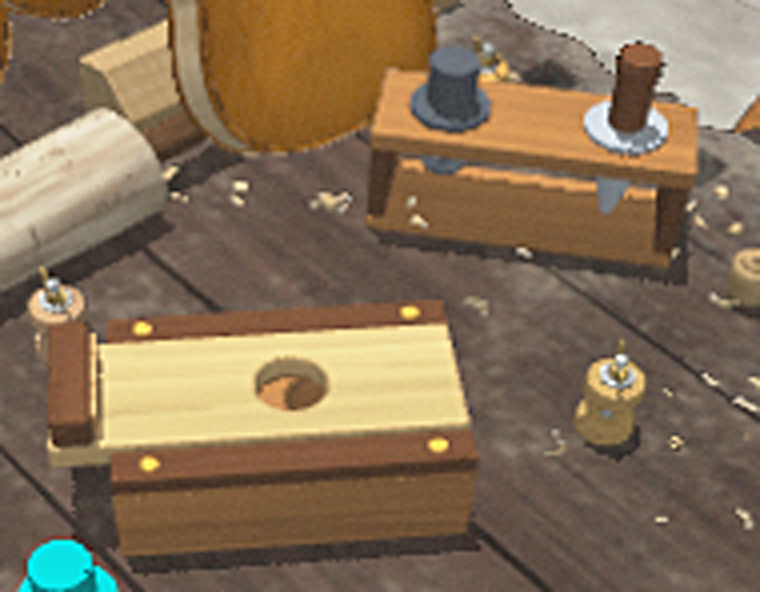

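The collars and holes are clear. In the rack, the dark grey knob with the dark collar and straight shank at top (380,220) is the bolt. The brown handle with the bright collar at (393,283) is the drift, with its cone visible below the board in the side view. The blue (170,128) and turquoise (155,178) pieces are the excluded look-alikes. Next I'll measure.

```bash
cat > m.py <<'E'
from h import *
T=cv2.imread("pics/top0.png");H=cv2.cvtColor(T,cv2.COLOR_BGR2HSV)
S=cv2.imread("pics/side0.png");HS=cv2.cvtColor(S,cv2.COLOR_BGR2HSV)
def blobs(Hm,lo,hi,box,mn=4):
    x0,y0,x1,y1=box
    m=cv2.inRange(Hm[y0:y1,x0:x1],np.array(lo),np.array(hi))
    n,l,s,c=cv2.connectedComponentsWithStats(m)
    return [(c[i]+[x0,y0],s[i,4],(l==i)) for i in range(1,n) if s[i,4]>=mn]
if __name__=="__main__":
    for p in [(241,200),(243,212),(238,216),(215,160),(233,206),(240,207),(199,181),(385,278),(384,292),(372,214),(384,220)]: print(p,H[p[1],p[0]])
    for p in [(199,181)]: print(H[179:184,197:202].reshape(-1,3).tolist())
E
python3 m.py
```

```text
(241, 200) [ 14 142 117]
(243, 212) [12 66 66]
(238, 216) [ 11  77 120]
(215, 160) [ 17 112 146]
(233, 206) [ 16 139 237]
(240, 207) [ 14 146 223]
(199, 181) [ 29 124 250]
(385, 278) [ 12 171  64]
(384, 292) [ 83   7 149]
(372, 214) [109  14 141]
(384, 220) [105  18 143]
[[8, 140, 138], [18, 154, 247], [30, 125, 255], [14, 155, 192], [8, 134, 133], [29, 136, 255], [30, 125, 255], [30, 125, 255], [30, 123, 255], [16, 159, 226], [30, 122, 255], [28, 128, 253], [29, 124, 250], [30, 121, 255], [30, 116, 255], [30, 105, 255], [30, 124, 255], [30, 123, 252], [30, 118, 255], [19, 159, 236], [17, 160, 206], [26, 142, 255], [30, 103, 255], [23, 149, 255], [10, 139, 134]]
```

```bash
cat > m2.py <<'E'
from m import *
# tongue holes: fill non-tongue inside
for n,Hm,box,seed in (("top",H,(190,130,295,275),(241,210)),("side",HS,(225,200,335,245),(288,224))):
    x0,y0,x1,y1=box
    m=cv2.inRange(Hm[y0:y1,x0:x1],np.array((20,50,170)),np.array((32,140,255)))
    k,l,s,c=cv2.connectedComponentsWithStats(255-m,connectivity=4)
    i=l[seed[1]-y0,seed[0]-x0]
    cn=max(cv2.findContours((l==i).astype(np.uint8),0,1)[0],key=cv2.contourArea)
    e=cv2.fitEllipse(cn); ctr=np.array(e[0])+[x0,y0]
    print(n,"tongue hole",s[i],ctr,e[1],onz(n,*ctr,.076))
    tl=[q for q in blobs(Hm,(20,50,170),(32,140,255),box,200)]
    print([ (b[0],b[1]) for b in tl])
for n,Hm,box in (("top",H,(190,130,300,280)),("side",HS,(225,195,340,245))):
    for c,a,_ in blobs(Hm,(26,90,225),(32,170,255),box,4):
        if a<40: print(n,"pin",c,a,onz(n,*c,.074))
E
python3 m2.py
```

```text
top tongue hole [ 40  68  22  23 391] [240.72763062 208.83257294] (21.23631477355957, 21.643892288208008) [ 0.55827934 -0.03132435  0.076     ]
[(array([239.59045161, 205.86219355]), np.int32(3875))]
side tongue hole [ 53  16  20  16 231] [287.35813522 223.37608719] (14.235916137695312, 18.69732666015625) [ 0.55918361 -0.03059668  0.076     ]
[(array([283.90230415, 223.70552995]), np.int32(2170))]
top pin [249.  159.5] 16 [ 0.65049445 -0.04366058  0.074     ]
top pin [198.6875 181.125 ] 16 [0.60757473 0.04794258 0.074     ]
top pin [281.71428571 233.5       ] 14 [ 0.51512019 -0.107773    0.074     ]
top pin [231.25  255.625] 16 [ 0.47222619 -0.01658569  0.074     ]
side pin [316.75 203.75] 4 [ 0.51710591 -0.1090111   0.074     ]
side pin [250.  208.5] 6 [ 0.65226255 -0.04358112  0.074     ]
side pin [324.  239.5] 6 [ 0.47351708 -0.01774177  0.074     ]
```

Run:
```python
from h import *
T=cv2.imread("pics/top0.png")[:,:,::-1];S=cv2.imread("pics/side0.png")[:,:,::-1]
a=cv2.resize(T[195:225,225:257],None,fx=12,fy=12,interpolation=0)
b=cv2.resize(S[210:235,272:304],None,fx=12,fy=12,interpolation=0)
b=cv2.copyMakeBorder(b,0,60,0,0,0)
im=np.hstack([a,b]).copy()
xh=np.array([.903,.429,0]);yh=np.array([-.429,.903,0]);t=np.array([.5585,-.031,0])
for off,col in((.0145,(255,0,0)),(.018,(0,0,255))):
  th=np.linspace(0,6.28,60)
  P=(t-off*xh)+.02*(np.cos(th)[:,None]*xh+np.sin(th)[:,None]*yh)+[0,0,.06]
  for n,x0,y0,dx in(("top",225,195,0),("side",272,210,384)):
    q=(proj(n,P)-[x0,y0]+.5)*12+[dx,0]
    for u,v in q:
        if dx<=u<dx+384: cv2.circle(im,(int(u),int(v)),1,col,-1)
cv2.imwrite("pics/hole.png",im[:,:,::-1])
```

```text
(no output)
```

View pics/hole.png

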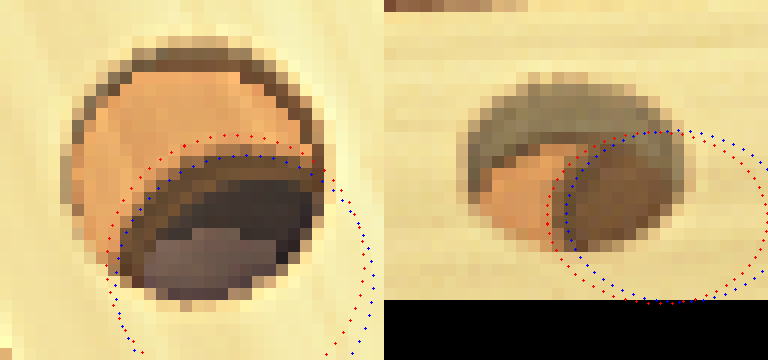

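Overlaying circles at z=60 mm puts the base hole rim between the 14.5 and 18 mm offsets, so about 16 mm. That gives a base hole near (0.544,-0.038). Next, the rack items.

```bash
cat > m3.py <<'E'
from m import *
box=(345,190,420,310); x0,y0,x1,y1=box
h=H[y0:y1,x0:x1]
m=cv2.inRange(h,np.array((0,0,40)),np.array((179,75,255)))
m=cv2.morphologyEx(m,cv2.MORPH_OPEN,np.ones((3,3)))
k,l,s,c=cv2.connectedComponentsWithStats(m)
for i in range(1,k):
    if s[i,4]>150: 
        cn=max(cv2.findContours((l==i).astype(np.uint8),0,1)[0],key=cv2.contourArea)
        hull=cv2.convexHull(cn); e=cv2.fitEllipse(hull); cc=np.array(e[0])+[x0,y0]
        print(s[i],cc,e[1],onz("top",*cc,.096))
# handle brown top
print("rows");
for p in [(392,283),(396,283),(400,284),(388,283),(382,283)]: print(p,H[p[1],p[0]])
E
python3 m3.py
python3 - <<'E'
from h import *
T=cv2.imread("pics/top0.png")[:,:,::-1];S=cv2.imread("pics/side0.png")[:,:,::-1]
a=cv2.resize(T[202:238,362:402],None,fx=9,fy=9,interpolation=0)
b=cv2.resize(T[265:301,370:410],None,fx=9,fy=9,interpolation=0)
cv2.imwrite("pics/rk.png",np.hstack([a,b])[:,:,::-1])
E
```

```text
[  47    8   28  112 1585] [408.15311432 264.14646912] (35.6656494140625, 136.14779663085938) [ 0.46585821 -0.33465638  0.096     ]
[   0   15   26  105 1129] [357.19135094 258.05011749] (45.387451171875, 107.72920989990234) [ 0.47429556 -0.24325273  0.096     ]
[ 21  17  28  28 637] [379.55779266 220.68117523] (28.143863677978516, 28.523265838623047) [ 0.54228179 -0.28252539  0.096     ]
[ 29  78  27  29 388] [388.29485703 281.67462921] (28.46294403076172, 29.060970306396484) [ 0.43381541 -0.29940844  0.096     ]
rows
(392, 283) [ 11 137 162]
(396, 283) [ 12 140 164]
(400, 284) [ 12 140 164]
(388, 283) [ 11 122  90]
(382, 283) [103  14 170]
```

View pics/rk.png

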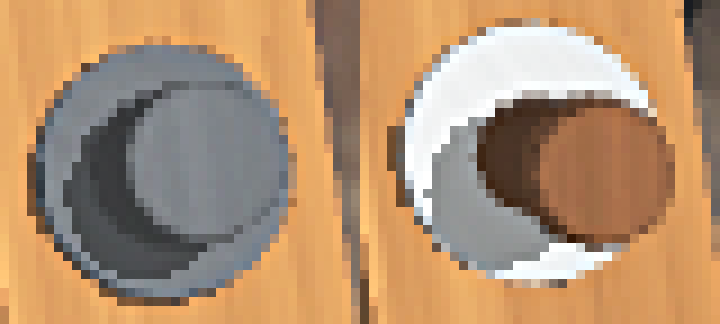

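Run:
```python
from h import *
print(onz("top",384.9,219.5,.132),onz("top",396.9,283.7,.154))
# side tops: full-image px of knob top & handle top (crop/4, /3.7)
print(onz("side",215+456/4-.4,120+57/3.7,.132),onz("side",215+642/4-.4,120+53/3.7,.154))
b=np.array([.5423,-.2825]);d=np.array([.4338,-.2994]);v=b-d;print(np.linalg.norm(v),np.degrees(np.arctan2(v[1],v[0])))
s=observe();print(R.from_quat(s['eef_rot']).as_matrix().round(3))
# violin height
print(tri(("top",365,178),("side",322,118)))
print(tri(("top",430,202),("side",300,160)))
```

```text
[ 0.54247539 -0.28392208  0.132     ] [ 0.43432716 -0.30016178  0.154     ]
[ 0.54393252 -0.28449229  0.132     ] [ 0.43539626 -0.29990516  0.154     ]
0.10980828748323142 8.853271882769953
[[ 0.937  0.348 -0.001]
 [ 0.348 -0.937  0.002]
 [-0.    -0.002 -1.   ]]
(array([ 0.57793266, -0.23671359,  0.21213103]), np.float64(0.04894319028806396))
(array([ 0.62496563, -0.42269363, -0.08685977]), np.float64(0.059553221241194686))
```

Run:
```python
from h import *
T=cv2.imread("pics/top0.png")[:,:,::-1];S=cv2.imread("pics/side0.png")[:,:,::-1]
crop("top",340,10,560,220,2.3,"v1",T);crop("side",190,10,400,170,3,"v2",S)
```

```text
(no output)
```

View pics/v1.png

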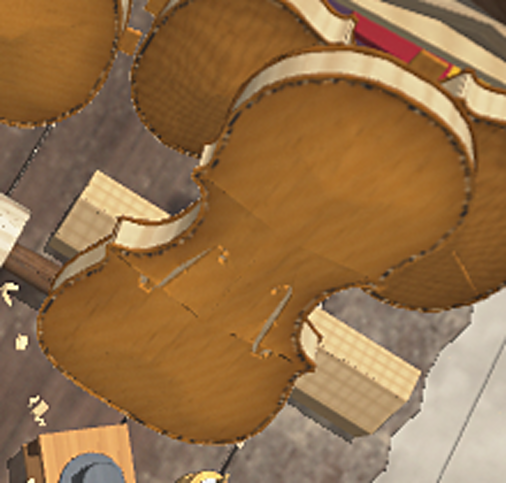

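View pics/v2.png

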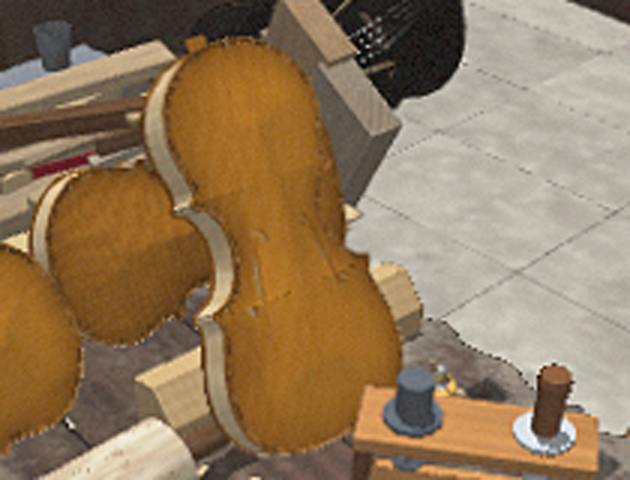

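drive_tool(
  deltas=[
    [0, [0.034, -0.024, 0], [0, 0, 0]],
    [0, [0.034, -0.024, 0], [0, 0, 0]],
    [0, [0.034, -0.024, 0], [0, 0, 0]],
    [0, [0.034, -0.024, 0], [0, 0, 0]],
    [0, [0.034, -0.024, 0], [0, 0, 0]],
    [0, [0.034, -0.024, 0], [0, 0, 0]],
    [0, [0.034, -0.024, 0], [0, 0, 0]],
    [0, [0.034, -0.024, 0], [0, 0, 0]],
    [0, [0.0306, -0.0248, 0], [0, 0, 0]],
    [0, [0, 0, 0], [0, 0, 0]],
  ],
  newtons=60,
)

```text
clock: 1.1
tool_pos: [0.4386, -0.293, 0.2246]
eef_rot: [0.983, 0.183, 0.001, -0.002]
contact_force: [0.4, -0.1, 0.3]
gripper_width: 0.0853
```

drive_tool(
  deltas=[
    [0, [0, 0, 0], [0, 0, 0]],
    [0, [0, 0, 0], [0, 0, 0]],
  ],
)

```text
clock: 1.3
tool_pos: [0.4334, -0.3019, 0.2245]
eef_rot: [0.984, 0.176, -0.001, 0.0]
contact_force: [0.5, -0.8, -0.7]
gripper_width: 0.0854
```

```bash
cat >> h.py <<'E'
def go(x,y,z,jaw=None):
    s=observe();r=R.from_quat(s['eef_rot']);M=r.as_matrix()
    d=np.array([x,y,z])-s['tool_pos']
    print("pos",s['tool_pos'].round(4),"F",s['contact_force'].round(1),"w",round(s['gripper_width'],4),"t",round(s['clock'],2))
    print("tool delta",r.inv().apply(d).round(4),"jaw",np.degrees(np.arctan2(M[1,1],M[0,1])).round(2),"tilt",M[:2,2].round(4))
    if jaw is not None:
        a=np.radians(jaw); y_=np.array([np.cos(a),np.sin(a),0]);z_=np.array([0,0,-1.]);x_=np.cross(y_,z_)
        print("rotvec tool deg",np.degrees((r.inv()*R.from_matrix(np.array([x_,y_,z_]).T)).as_rotvec()).round(2))
E
python3 -c "
from h import *
go(.4345,-.2998,.121)"
```

```text
pos [ 0.4334 -0.3019  0.2245] F [ 0.5 -0.8 -0.7] w 0.0854 t 1.3
tool delta [ 0.0019 -0.0016  0.1035] jaw -69.73 tilt [-0.0012 -0.0004]
```

drive_tool(
  deltas=[
    [0, [0.0015, -0.0015, 0.02], [0, 0, 0]],
    [0, [0, 0, 0.03], [0, 0, 0]],
    [0, [0, 0, 0.03], [0, 0, 0]],
    [0, [0, 0, 0.0235], [0, 0, 0]],
    [0, [0, 0, 0], [0, 0, 0]],
    [0, [0, 0, 0], [0, 0, 0]],
  ],
)

```text
clock: 1.9
tool_pos: [0.4344, -0.3001, 0.1213]
eef_rot: [0.984, 0.176, -0.0, -0.0]
contact_force: [0.0, 0.1, 0.4]
gripper_width: 0.0853
```

```bash
python3 -c "
from h import *
go(.4345,-.2998,.121)
crop('side',300,100,420,200,5,'g1')"
```

```text
pos [ 0.4344 -0.3001  0.1213] F [0.  0.1 0.4] w 0.0853 t 1.9
tool delta [ 0.0002 -0.0003  0.0003] jaw -69.77 tilt [-0.001   0.0001]
```

View pics/g1.png

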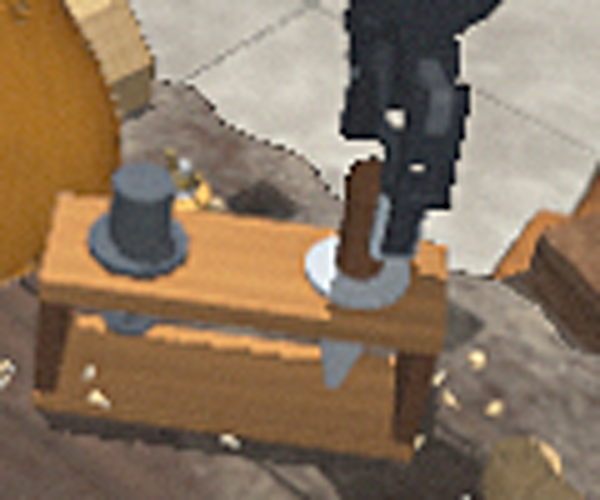

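The handle at crop (360,215) stands between the jaws, with the near finger at (400,220), so I'll close.

drive_tool(
  deltas=[
    [255, [0, 0, 0], [0, 0, 0]],
    [255, [0, 0, 0], [0, 0, 0]],
    [255, [0, 0, 0], [0, 0, 0]],
    [255, [0, 0, 0], [0, 0, 0]],
    [255, [0, 0, 0], [0, 0, 0]],
    [255, [0, 0, 0], [0, 0, 0]],
    [255, [0, 0, 0], [0, 0, 0]],
    [255, [0, 0, 0], [0, 0, 0]],
  ],
  newtons=80,
)

```text
clock: 2.75
tool_pos: [0.4361, -0.2994, 0.1223]
eef_rot: [0.984, 0.177, 0.001, 0.001]
contact_force: [0.1, -0.2, 5.2]
gripper_width: 0.0256
```

```bash
python3 -c "
from h import *
go(.4345,-.2998,.26,25.4)"
```

```text
pos [ 0.4361 -0.2994  0.1223] F [ 0.1 -0.2  5.2] w 0.0256 t 2.75
tool delta [-1.500e-03  1.000e-04 -1.377e-01] jaw -69.62 tilt [ 0.0013 -0.0012]
rotvec tool deg [ 1.100e-01  4.000e-02 -9.502e+01]
```

drive_tool(
  deltas=[
    [255, [0, 0, -0.02], [0, 0, 0]],
    [255, [0, 0, -0.03], [0, 0, 0]],
    [255, [0, 0, -0.03], [0, 0, 0]],
    [255, [0, 0, -0.03], [0, 0, 0]],
    [255, [0, 0, -0.02], [0, 0, 0]],
    [255, [0, 0, -0.01], [0, 0, 0]],
    [255, [0, 0, 0], [0, 0, 0]],
    [255, [0, 0, 0], [0, 0, 0]],
  ],
)

```text
clock: 3.55
tool_pos: [0.4345, -0.2981, 0.2596]
eef_rot: [0.984, 0.177, -0.001, -0.001]
contact_force: [-1.0, 0.8, -1.9]
gripper_width: 0.0254
```

```bash
python3 -c "
from h import *
go(.5514,-.0344,.26,25.4)
crop('side',280,20,440,200,3,'g2');crop('top',300,180,500,330,3,'g2t')"
```

```text
pos [ 0.4345 -0.2981  0.2596] F [-1.   0.8 -1.9] w 0.0254 t 3.55
tool delta [ 2.014e-01 -2.064e-01 -2.000e-04] jaw -69.61 tilt [-0.0025  0.0017]
rotvec tool deg [-1.900e-01 -4.000e-02 -9.501e+01]
```

View pics/g2.png

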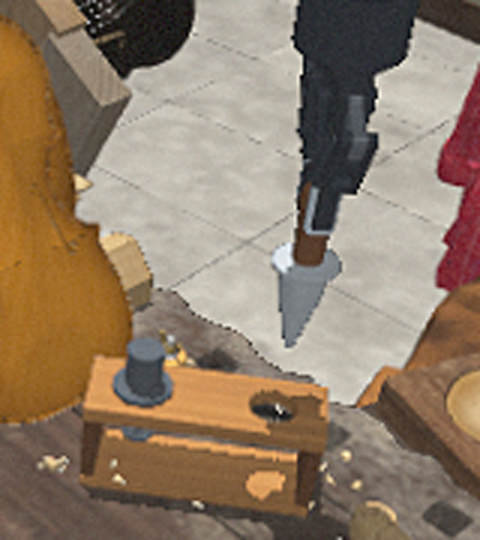

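drive_tool(
  deltas=[
    [255, [0.0252, -0.0258, 0], [0, 0, 0]],
    [255, [0.0252, -0.0258, 0], [0, 0, 0]],
    [255, [0.0252, -0.0258, 0], [0, 0, 0]],
    [255, [0.0252, -0.0258, 0], [0, 0, 0]],
    [255, [0.0252, -0.0258, 0], [0, 0, 0]],
    [255, [0.0252, -0.0258, 0], [0, 0, 0]],
    [255, [0.0252, -0.0258, 0], [0, 0, 0]],
    [255, [0.0252, -0.0258, 0], [0, 0, 0]],
    [255, [0, 0, 0], [0, 0, 0]],
    [255, [0, 0, 0], [0, 0, 0]],
  ],
)

```text
clock: 4.65
tool_pos: [0.5519, -0.0336, 0.2599]
eef_rot: [0.984, 0.179, -0.001, -0.0]
contact_force: [-0.2, -1.0, -1.7]
gripper_width: 0.0258
```

drive_tool(
  deltas=[
    [255, [0, 0, 0], [0, 0, -8]],
    [255, [0, 0, 0], [0, 0, -8]],
    [255, [0, 0, 0], [0, 0, -8]],
    [255, [0, 0, 0], [0, 0, -8]],
    [255, [0, 0, 0], [0, 0, -8]],
    [255, [0, 0, 0], [0, 0, -8]],
    [255, [0, 0, 0], [0, 0, -8]],
    [255, [0, 0, 0], [0, 0, -8]],
    [255, [0, 0, 0], [0, 0, -8]],
    [255, [0, 0, 0], [0, 0, -8]],
  ],
)

```text
clock: 5.65
tool_pos: [0.5514, -0.0375, 0.2603]
eef_rot: [0.639, 0.769, -0.001, -0.001]
contact_force: [-0.3, -0.0, -3.2]
gripper_width: 0.0256
```

drive_tool(
  deltas=[
    [255, [0, 0, 0], [0, 0, -8]],
    [255, [0, 0, 0], [0, 0, -7]],
    [255, [0, 0, 0], [0, 0, 0]],
    [255, [0, 0, 0], [0, 0, 0]],
    [255, [0, 0, 0], [0, 0, 0]],
  ],
)

```text
clock: 6.15
tool_pos: [0.5521, -0.036, 0.261]
eef_rot: [0.536, 0.844, -0.0, -0.0]
contact_force: [0.2, -0.1, -1.6]
gripper_width: 0.0256
```

```bash
python3 -c "
from h import *
go(.5514,-.0344,.2,25.4)
a=get_image('side');b=get_image('top')
crop('side',200,50,360,260,2.6,'g3',a);crop('top',160,130,330,290,2.4,'g3t',b)
import cv2
x=cv2.imread('pics/g3.png');y=cv2.imread('pics/g3t.png');h=max(x.shape[0],y.shape[0])
f=lambda i:cv2.copyMakeBorder(i,0,h-i.shape[0],0,0,0)
cv2.imwrite('pics/g3b.png',np.hstack([f(x),f(y)])[:600,:800])"
```

```text
pos [ 0.5521 -0.036   0.261 ] F [ 0.2 -0.1 -1.6] w 0.0256 t 6.15
tool delta [0.0017 0.     0.061 ] jaw 25.21 tilt [-0.0008 -0.0003]
rotvec tool deg [-0.05 -0.   -0.19]
```

View pics/g3b.png

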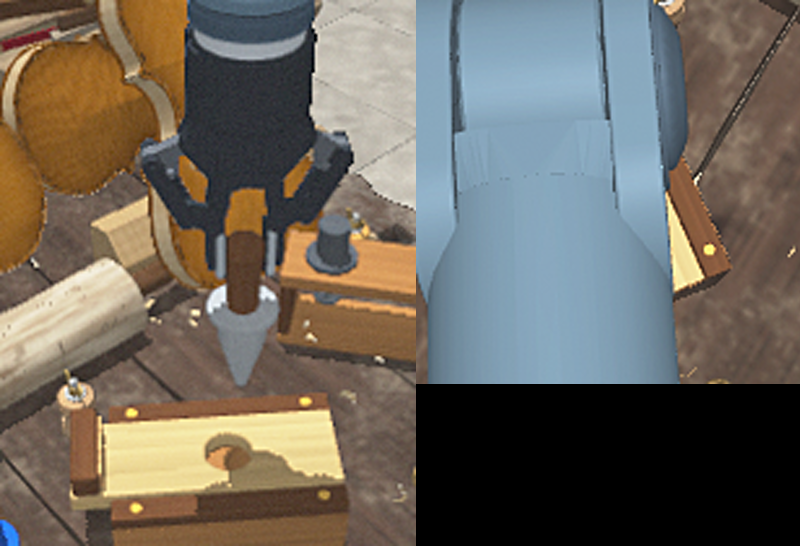

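```bash
python3 -c "
from h import *
print(proj('side',[[.5521,-.036,.156],[.5521,-.036,.152]]), onz('side',292.5,197.5,.156))
a=cv2.imread('pics/g3.png')
print(onz('side',200+242/2.6-.4,50+298/2.6-.4,.235-.005))"
```

```text
[[292.031833   196.80256613]
 [291.99344798 198.1788804 ]] [ 0.55059216 -0.03451955  0.156     ]
[ 0.55694829 -0.04920536  0.23      ]
```

drive_tool(
  deltas=[
    [255, [0.001, 0, 0.02], [0, 0, 0]],
    [255, [0, 0, 0.02], [0, 0, 0]],
    [255, [0, 0, 0.02], [0, 0, 0]],
    [255, [0, 0, 0.02], [0, 0, 0]],
    [255, [0, 0, 0.01], [0, 0, 0]],
    [255, [0, 0, 0], [0, 0, 0]],
    [255, [0, 0, 0], [0, 0, 0]],
  ],
)

```text
clock: 6.95
tool_pos: [0.5526, -0.0341, 0.172]
eef_rot: [0.534, 0.845, 0.0, 0.0]
contact_force: [0.2, 0.3, -2.1]
gripper_width: 0.0257
```

```bash
python3 -c "
from h import *
go(.5514,-.0344,.155,25.4)
a=get_image('side')
crop('side',215,120,345,270,4,'g4',a)"
```

```text
pos [ 0.5526 -0.0341  0.172 ] F [ 0.2  0.3 -2.1] w 0.0257 t 6.95
tool delta [ 0.0002 -0.0013  0.017 ] jaw 25.38 tilt [0.0009 0.    ]
rotvec tool deg [ 0.05  0.02 -0.02]
```

View pics/g4.png

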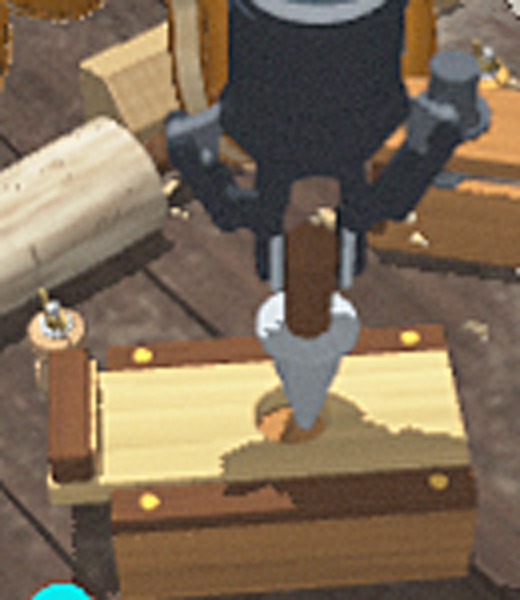

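drive_tool(
  deltas=[
    [255, [0, -0.001, 0.006], [0, 0, 0]],
    [255, [0, 0, 0.006], [0, 0, 0]],
    [255, [0, -0.001, 0.005], [0, 0, 0]],
    [255, [0, -0.002, 0.005], [0, 0, 0]],
    [255, [0, -0.002, 0.005], [0, 0, 0]],
    [255, [0, -0.002, 0.005], [0, 0, 0]],
    [255, [0, 0, 0], [0, 0, 0]],
    [255, [0, 0, 0], [0, 0, 0]],
  ],
)

```text
clock: 7.8
tool_pos: [0.5443, -0.0376, 0.1388]
eef_rot: [0.534, 0.845, -0.0, -0.0]
contact_force: [1.7, 0.8, -1.3]
gripper_width: 0.0256
```

```bash
python3 -c "
from h import *
go(.5442,-.0378,.107,25.4)
print(observe()['wrist_torque'])
a=get_image('side')
crop('side',215,120,345,270,4,'g5',a)"
```

```text
pos [ 0.5443 -0.0376  0.1388] F [ 1.7  0.8 -1.3] w 0.0256 t 7.8
tool delta [-0.0001 -0.0001  0.0318] jaw 25.39 tilt [-0.0011  0.0001]
rotvec tool deg [-0.05 -0.03 -0.01]
[ 0.26458945 -0.5299485   0.01825039]
```

View pics/g5.png

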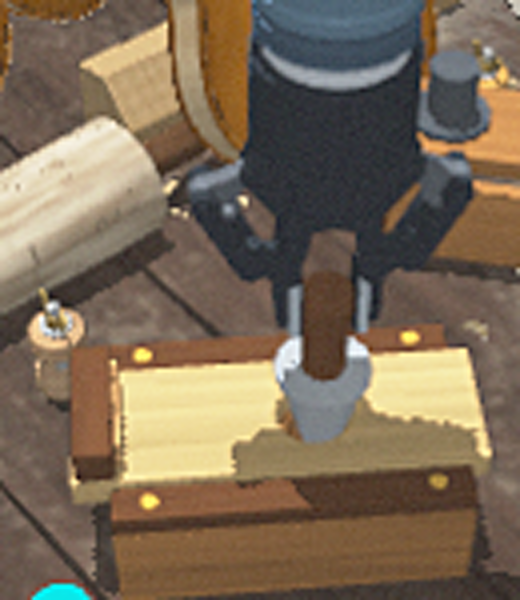

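The drift is drawing the tongue back: the stop block moved from crop x≈70 to 92. Continuing down.

drive_tool(
  deltas=[
    [255, [0, 0, 0.004], [0, 0, 0]],
    [255, [0, 0, 0.004], [0, 0, 0]],
    [255, [0, 0, 0.004], [0, 0, 0]],
    [255, [0, 0, 0.004], [0, 0, 0]],
    [255, [0, 0, 0.004], [0, 0, 0]],
    [255, [0, 0, 0.004], [0, 0, 0]],
    [255, [0, 0, 0], [0, 0, 0]],
  ],
)

```text
clock: 8.55
tool_pos: [0.544, -0.0376, 0.1143]
eef_rot: [0.534, 0.845, -0.0, -0.001]
contact_force: [2.3, 0.7, -2.8]
gripper_width: 0.0253
```

```bash
python3 -c "
from h import *
go(.5442,-.0378,.107,25.4)
print(observe()['wrist_torque'])
a=get_image('side')
crop('side',215,120,345,270,4,'g6',a)"
```

```text
pos [ 0.544  -0.0376  0.1143] F [ 2.3  0.7 -2.8] w 0.0253 t 8.55
tool delta [-0.0002  0.0001  0.0073] jaw 25.39 tilt [-0.0018  0.0001]
rotvec tool deg [-0.09 -0.05 -0.01]
[ 0.28201122 -0.6721715  -0.0146757 ]
```

View pics/g6.png

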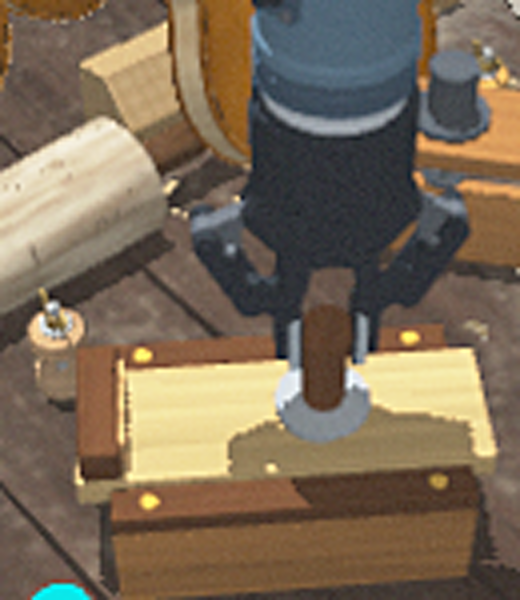

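Forces are small and the collar is nearly down, so I'll seat it gently.

drive_tool(
  deltas=[
    [255, [0, 0, 0.003], [0, 0, 0]],
    [255, [0, 0, 0.003], [0, 0, 0]],
    [255, [0, 0, 0.002], [0, 0, 0]],
    [255, [0, 0, 0], [0, 0, 0]],
    [255, [0, 0, 0], [0, 0, 0]],
    [255, [0, 0, 0], [0, 0, 0]],
  ],
)

```text
clock: 9.2
tool_pos: [0.5446, -0.0376, 0.1084]
eef_rot: [0.534, 0.845, -0.001, -0.0]
contact_force: [-1.3, 1.0, 5.0]
gripper_width: 0.0257
```

```bash
python3 -c "
from h import *
go(.5442,-.0378,.107,25.4)
print(observe()['wrist_torque'])
a=get_image('side')
crop('side',215,120,345,270,4,'g7',a)"
```

```text
pos [ 0.5446 -0.0376  0.1084] F [-1.3  1.   5. ] w 0.0257 t 9.2
tool delta [ 0.     -0.0004  0.0014] jaw 25.39 tilt [-0.001  -0.0009]
rotvec tool deg [-0.07  0.02 -0.01]
[ 0.1907859   0.23497613 -0.04116578]
```

View pics/g7.png

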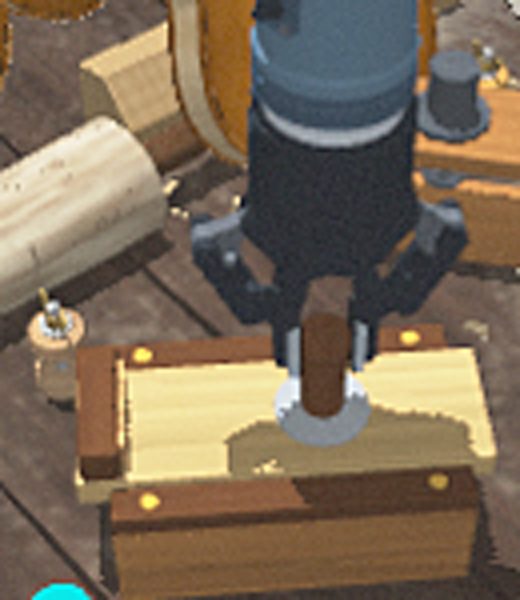

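```bash
python3 -c "
from h import *
xh=np.array([.903,.429,0])
a=onz('side',215+48/4,120+487/4,.076);b=onz('side',215+77/4,120+484/4,.076);print((b-a)@xh)
a=onz('side',215+471/4,120+455/4,.076);b=onz('side',215+495/4,120+457/4,.076);print((b-a)@xh)
import cv2
for f in ('g4','g7'):
  H=cv2.cvtColor(cv2.imread(f'pics/{f}.png'),cv2.COLOR_BGR2HSV)
  r=H[370:420:10,60:130]
  for row in r: 
    print(f,[int(i)+60 for i in np.where(row[:,2]>200)[0][:1]])
"
```

```text
-0.014979921732789614
-0.012344114121671707
g4 [91]
g4 [91]
g4 [91]
g4 [91]
g4 [91]
g7 [118]
g7 [119]
g7 [119]
g7 [118]
g7 [119]
```

Tongue shift measured at about 14 mm of 16, which leaves about 2 mm and matches the drift's clearance. Step 1 looks met, so I'll pull the drift out.

drive_tool(
  deltas=[
    [255, [0, 0, 0], [0, 0, 0]],
    [255, [0, 0, -0.01], [0, 0, 0]],
    [255, [0, 0, -0.015], [0, 0, 0]],
    [255, [0, 0, -0.02], [0, 0, 0]],
    [255, [0, 0, -0.02], [0, 0, 0]],
    [255, [0, 0, -0.03], [0, 0, 0]],
    [255, [0, 0, -0.03], [0, 0, 0]],
    [255, [0, 0, -0.03], [0, 0, 0]],
    [255, [0, 0, 0], [0, 0, 0]],
    [255, [0, 0, 0], [0, 0, 0]],
  ],
)

```text
clock: 10.25
tool_pos: [0.5444, -0.0379, 0.2632]
eef_rot: [0.535, 0.845, -0.0, 0.0]
contact_force: [-0.7, -0.1, -3.1]
gripper_width: 0.0258
```

```bash
python3 -c "
from h import *
go(.4340,-.2995,.262,-69.6)
a=get_image('side')
crop('side',215,70,345,270,3,'g8',a)"
```

```text
pos [ 0.5444 -0.0379  0.2632] F [-0.7 -0.1 -3.1] w 0.0258 t 10.25
tool delta [-0.1891 -0.2118  0.0015] jaw 25.37 tilt [ 0.0002 -0.0011]
rotvec tool deg [4.000e-02 6.000e-02 9.497e+01]
```

View pics/g8.png

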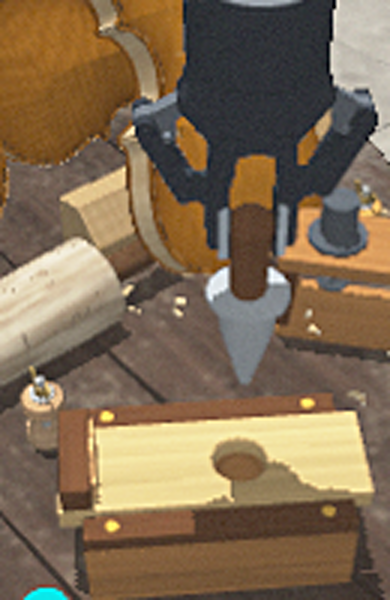

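Run:
```python
from h import *
a=get_image('top');s=get_image('side')
cv2.imwrite('pics/t9.png',a[:,:,::-1]);cv2.imwrite('pics/s9.png',s[:,:,::-1])
x=cv2.resize(a[190:315,340:425],None,fx=4,fy=4,interpolation=0)
y=cv2.resize(s[130:200,300:400],None,fx=4,fy=4,interpolation=0)
h=max(x.shape[0],y.shape[0]);f=lambda i:cv2.copyMakeBorder(i,0,h-i.shape[0],0,0,0)
cv2.imwrite('pics/g9.png',np.hstack([f(x),f(y)])[:,:,::-1])
H=cv2.cvtColor(s[:,:,::-1].copy(),cv2.COLOR_BGR2HSV)
x0,y0,x1,y1=225,200,345,245
m=cv2.inRange(H[y0:y1,x0:x1],np.array((20,50,100)),np.array((32,140,255)))
k,l,st,c=cv2.connectedComponentsWithStats(255-m,connectivity=4)
i=l[222-y0,295-x0];print(st[i])
cn=max(cv2.findContours((l==i).astype(np.uint8),0,1)[0],key=cv2.contourArea)
e=cv2.fitEllipse(cn);p=np.array(e[0])+[x0,y0];P=onz('side',*p,.076);print(p,e[1],P,(P-[.5592,-.0306,.076])@[.903,.429,0])
```

```text
[ 60  16  20  17 210]
[294.65670013 223.4394989 ] (14.515338897705078, 18.19045639038086) [ 0.5444501  -0.03587264  0.076     ] -0.015581122761284151
```

View pics/g9.png

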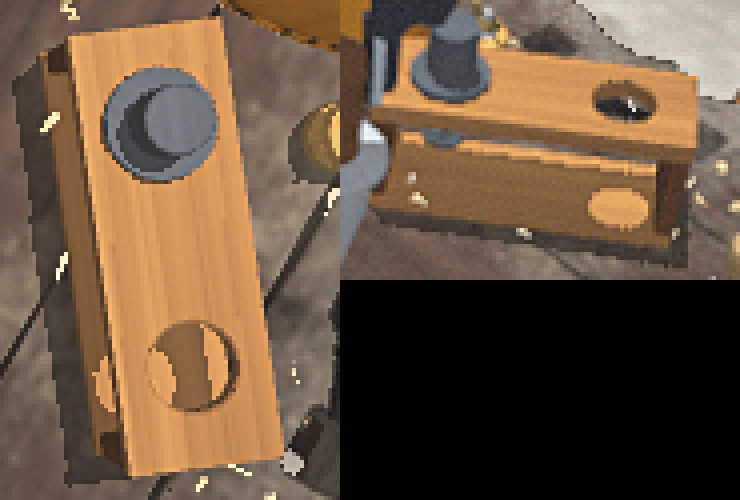

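```bash
python3 -c "
from h import *
print(onz('top',387.6,280.9,.09),onz('side',370.6,155.2,.09))
go(.4345,-.2990,.262,-69.6)"
```

```text
[ 0.43480177 -0.29955923  0.09      ] [ 0.43532517 -0.29890661  0.09      ]
pos [ 0.5431 -0.0379  0.2605] F [-0.6 -0.3 -1.8] w 0.0257 t 10.4
tool delta [-0.1894 -0.21   -0.001 ] jaw 25.38 tilt [-0.0044  0.    ]
rotvec tool deg [-0.26  0.1  94.98]
```

drive_tool(
  deltas=[
    [255, [-0.021, -0.0234, 0], [0, 0, 0]],
    [255, [-0.021, -0.0234, 0], [0, 0, 0]],
    [255, [-0.021, -0.0234, 0], [0, 0, 0]],
    [255, [-0.021, -0.0234, 0], [0, 0, 0]],
    [255, [-0.021, -0.0234, 0], [0, 0, 0]],
    [255, [-0.021, -0.0234, 0], [0, 0, 0]],
    [255, [-0.021, -0.0234, 0], [0, 0, 0]],
    [255, [-0.021, -0.0234, 0], [0, 0, 0]],
    [255, [-0.021, -0.0234, 0], [0, 0, 0]],
    [255, [0, 0, 0], [0, 0, 0]],
  ],
)

```text
clock: 11.4
tool_pos: [0.431, -0.3043, 0.2603]
eef_rot: [0.539, 0.843, -0.002, -0.002]
contact_force: [-0.2, -0.2, -1.2]
gripper_width: 0.0257
```

drive_tool(
  deltas=[
    [255, [0, 0, 0], [0, 0, 0]],
    [255, [0, 0, 0], [0, 0, 0]],
  ],
)

```text
clock: 11.6
tool_pos: [0.4358, -0.2968, 0.2614]
eef_rot: [0.534, 0.846, 0.001, -0.001]
contact_force: [-0.1, -0.2, -1.3]
gripper_width: 0.0257
```

```bash
python3 -c "
from h import *
go(.4348,-.2993,.124)
crop('side',310,40,430,190,4,'g10')
go(.4348,-.2993,.124)"
```

```text
pos [ 0.4358 -0.2968  0.2614] F [-0.1 -0.2 -1.3] w 0.0257 t 11.6
tool delta [-0.0022 -0.0019  0.1374] jaw 25.5 tilt [-0.0013  0.0022]
pos [ 0.4361 -0.2966  0.2617] F [ 0.2 -0.6 -1.9] w 0.0252 t 11.65
tool delta [-0.0021 -0.0023  0.1377] jaw 25.55 tilt [-0.0009  0.0017]
```

View pics/g10.png

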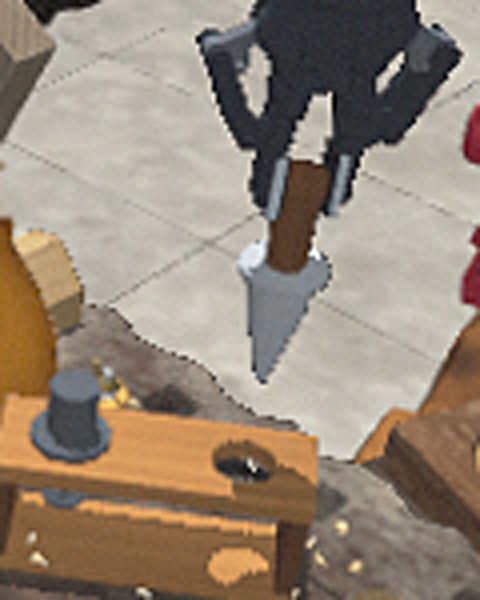

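Down in stages with a correction of about 2 mm.

drive_tool(
  deltas=[
    [255, [-0.002, -0.002, 0.02], [0, 0, 0]],
    [255, [0, 0, 0.03], [0, 0, 0]],
    [255, [0, 0, 0.02], [0, 0, 0]],
    [255, [0, 0, 0.01], [0, 0, 0]],
    [255, [0, 0, 0], [0, 0, 0]],
    [255, [0, 0, 0], [0, 0, 0]],
  ],
)

```text
clock: 12.25
tool_pos: [0.4356, -0.301, 0.1832]
eef_rot: [0.534, 0.846, 0.0, 0.001]
contact_force: [1.1, 0.3, -0.4]
gripper_width: 0.0256
```

```bash
python3 -c "
from h import *
go(.4348,-.2993,.123)"
```

```text
pos [ 0.4356 -0.301   0.1832] F [ 1.1  0.3 -0.4] w 0.0256 t 12.25
tool delta [ 0.0019 -0.0001  0.0602] jaw 25.46 tilt [ 0.0012 -0.0005]
```

drive_tool(
  deltas=[
    [255, [0.0015, 0, 0.01], [0, 0, 0]],
    [255, [0, 0, 0.01], [0, 0, 0]],
    [255, [0, 0, 0.01], [0, 0, 0]],
    [255, [0, 0, 0.005], [0, 0, 0]],
    [255, [0, 0, 0], [0, 0, 0]],
    [255, [0, 0, 0], [0, 0, 0]],
  ],
)

```text
clock: 12.85
tool_pos: [0.434, -0.2999, 0.1472]
eef_rot: [0.534, 0.845, 0.0, -0.0]
contact_force: [-0.9, -0.1, -2.0]
gripper_width: 0.0252
```

```bash
python3 -c "
from h import *
go(.4348,-.2993,.123)"
```

```text
pos [ 0.434  -0.2999  0.1472] F [-0.9 -0.1 -2. ] w 0.0252 t 12.85
tool delta [0.0002 0.001  0.0242] jaw 25.38 tilt [-0.0001  0.0002]
```

drive_tool(
  deltas=[
    [255, [0, 0.0005, 0.006], [0, 0, 0]],
    [255, [0, 0, 0.006], [0, 0, 0]],
    [255, [0, 0, 0.006], [0, 0, 0]],
    [255, [0, 0, 0.005], [0, 0, 0]],
    [255, [0, 0, 0], [0, 0, 0]],
    [255, [0, 0, 0], [0, 0, 0]],
  ],
)

```text
clock: 13.45
tool_pos: [0.4344, -0.2996, 0.1241]
eef_rot: [0.534, 0.845, 0.0, -0.0]
contact_force: [-0.0, 0.3, -1.9]
gripper_width: 0.0255
```

```bash
python3 -c "
from h import *
go(.4348,-.2993,.123)
crop('side',310,80,430,190,5,'g11')"
```

```text
pos [ 0.4344 -0.2996  0.1241] F [-0.   0.3 -1.9] w 0.0255 t 13.45
tool delta [0.0001 0.0005 0.0011] jaw 25.39 tilt [-0.0003  0.0004]
```

View pics/g11.png

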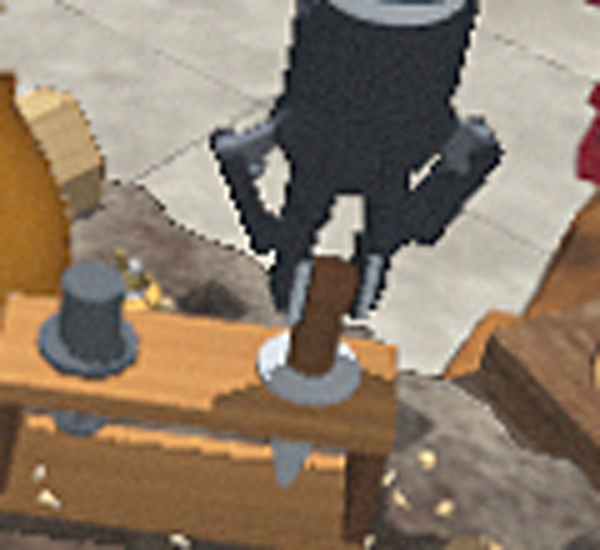

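drive_tool(
  deltas=[
    [255, [0, 0, 0.0015], [0, 0, 0]],
    [255, [0, 0, 0.0015], [0, 0, 0]],
    [255, [0, 0, 0], [0, 0, 0]],
    [255, [0, 0, 0], [0, 0, 0]],
  ],
)

```text
clock: 13.9
tool_pos: [0.4349, -0.2999, 0.1224]
eef_rot: [0.534, 0.845, -0.0, 0.0]
contact_force: [-1.4, 0.9, 5.0]
gripper_width: 0.0255
```

Seated (+5 N). I'll open and back off upward.

drive_tool(
  deltas=[
    [0, [0, 0, 0], [0, 0, 0]],
    [0, [0, 0, 0], [0, 0, 0]],
    [0, [0, 0, 0], [0, 0, 0]],
    [0, [0, 0, 0], [0, 0, 0]],
    [0, [0, 0, 0], [0, 0, 0]],
    [0, [0, 0, 0], [0, 0, 0]],
    [0, [0, 0, 0], [0, 0, 0]],
    [0, [0, 0, 0], [0, 0, 0]],
  ],
)

```text
clock: 14.7
tool_pos: [0.4345, -0.2997, 0.1214]
eef_rot: [0.534, 0.845, 0.0, 0.0]
contact_force: [-0.2, 0.4, 0.0]
gripper_width: 0.0848
```

drive_tool(
  deltas=[
    [0, [0, 0, -0.01], [0, 0, 0]],
    [0, [0, 0, -0.02], [0, 0, 0]],
    [0, [0, 0, -0.03], [0, 0, 0]],
    [0, [0, 0, -0.03], [0, 0, 0]],
    [0, [0, 0, -0.02], [0, 0, 0]],
    [0, [0, 0, 0], [0, 0, 8]],
    [0, [0, 0, 0], [0, 0, 8]],
    [0, [0, 0, 0], [0, 0, 8]],
    [0, [0, 0, 0], [0, 0, 8]],
    [0, [0, 0, 0], [0, 0, 8]],
  ],
)

```text
clock: 15.7
tool_pos: [0.4346, -0.2997, 0.2322]
eef_rot: [0.793, 0.609, 0.0, 0.0]
contact_force: [-0.3, 0.6, -1.1]
gripper_width: 0.0851
```

drive_tool(
  deltas=[
    [0, [0, 0, 0], [0, 0, 8]],
    [0, [0, 0, 0], [0, 0, 8]],
    [0, [0, 0, 0], [0, 0, 8]],
    [0, [0, 0, 0], [0, 0, 8]],
    [0, [0, 0, 0], [0, 0, 8]],
    [0, [0, 0, 0], [0, 0, 8]],
    [0, [0, 0, 0], [0, 0, 8]],
    [0, [0, 0, 0], [0, 0, 8]],
    [0, [0, 0, 0], [0, 0, 0]],
    [0, [0, 0, 0], [0, 0, 0]],
  ],
)

```text
clock: 16.7
tool_pos: [0.4346, -0.2997, 0.232]
eef_rot: [0.995, 0.101, 0.0, 0.0]
contact_force: [-0.2, -0.4, 0.0]
gripper_width: 0.0856
```

```bash
python3 -c "
from h import *
go(.5427,-.2835,.122,-81)
crop('side',300,80,420,190,5,'g12')"
```

```text
pos [ 0.4346 -0.2997  0.232 ] F [-0.2 -0.4  0. ] w 0.0856 t 16.7
tool delta [0.109  0.0058 0.11  ] jaw -78.43 tilt [ 0.0006 -0.0004]
rotvec tool deg [ 0.03 -0.03  2.57]
```

View pics/g12.png

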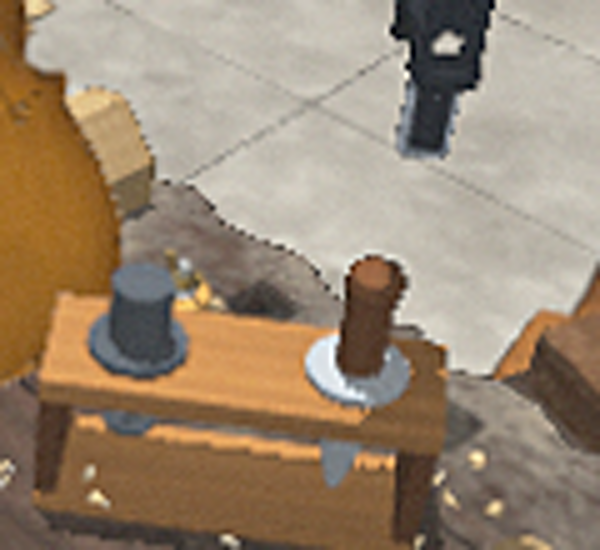

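The drift hangs upright again in its hole (handle at crop (372,320), collar flush). Now the bolt.

drive_tool(
  deltas=[
    [0, [0.025, 0.0014, 0], [0, 0, 0]],
    [0, [0.028, 0.0015, 0], [0, 0, 0]],
    [0, [0.028, 0.0015, 0], [0, 0, 0]],
    [0, [0.028, 0.0014, 0], [0, 0, 0]],
    [0, [0, 0, 0], [0, 0, 0]],
    [0, [0, 0, 0], [0, 0, 0]],
    [0, [0, 0, 0], [0, 0, 0]],
  ],
)

```text
clock: 17.45
tool_pos: [0.5412, -0.2846, 0.2312]
eef_rot: [0.995, 0.099, -0.001, 0.0]
contact_force: [-0.6, -1.0, 0.1]
gripper_width: 0.0853
```

```bash
python3 -c "
from h import *
go(.5427,-.2835,.123,-81)
crop('side',280,60,420,190,4,'g13')"
```

```text
pos [ 0.5412 -0.2846  0.2312] F [-0.6 -1.   0.1] w 0.0853 t 17.45
tool delta [ 0.0018 -0.0008  0.1082] jaw -78.65 tilt [-0.0014 -0.0003]
rotvec tool deg [0.   0.08 2.35]
```

View pics/g13.png

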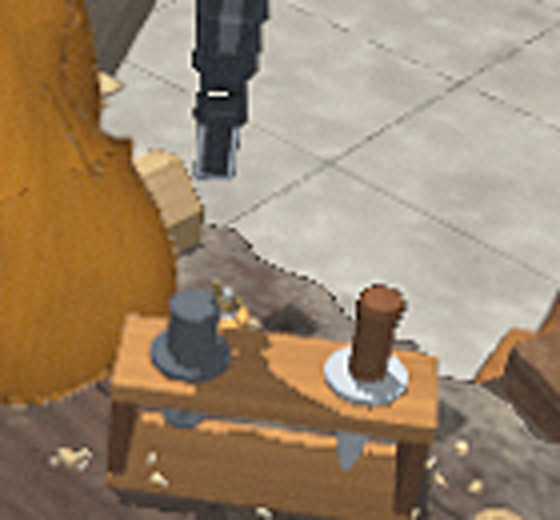

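drive_tool(
  deltas=[
    [0, [0.001, -0.0005, 0.03], [0, 0, 0]],
    [0, [0, 0, 0.03], [0, 0, 0]],
    [0, [0, 0, 0.02], [0, 0, 0]],
    [0, [0, 0, 0.02], [0, 0, 0]],
    [0, [0, 0, 0.008], [0, 0, 0]],
    [0, [0, 0, 0], [0, 0, 0]],
    [0, [0, 0, 0], [0, 0, 0]],
  ],
)

```text
clock: 18.2
tool_pos: [0.5436, -0.2838, 0.1244]
eef_rot: [0.995, 0.099, 0.001, 0.0]
contact_force: [0.6, -0.9, -0.2]
gripper_width: 0.0853
```

```bash
python3 -c "
from h import *
go(.5427,-.2835,.123)
crop('side',280,60,420,190,4,'g14')"
```

```text
pos [ 0.5436 -0.2838  0.1244] F [ 0.6 -0.9 -0.2] w 0.0853 t 18.2
tool delta [-0.0008 -0.0005  0.0014] jaw -78.65 tilt [ 0.0013 -0.0008]
```

View pics/g14.png

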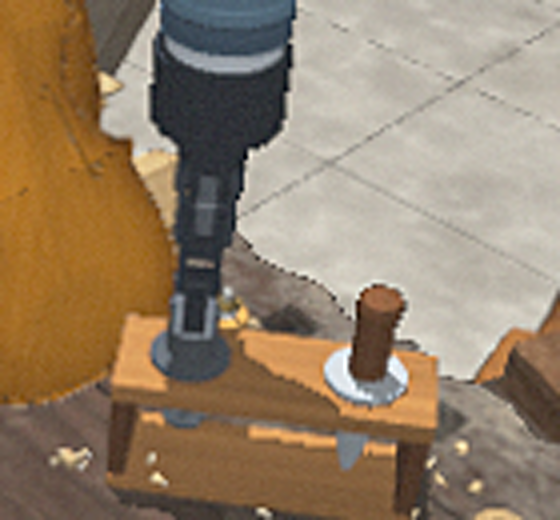

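The knob is between the fingers (near finger at crop (193,320)). Closing.

drive_tool(
  deltas=[
    [255, [0, 0, 0], [0, 0, 0]],
    [255, [0, 0, 0], [0, 0, 0]],
    [255, [0, 0, 0], [0, 0, 0]],
    [255, [0, 0, 0], [0, 0, 0]],
    [255, [0, 0, 0], [0, 0, 0]],
    [255, [0, 0, 0], [0, 0, 0]],
    [255, [0, 0, 0], [0, 0, 0]],
    [255, [0, 0, 0], [0, 0, 0]],
  ],
  newtons=80,
)

```text
clock: 19.05
tool_pos: [0.5451, -0.2849, 0.1258]
eef_rot: [0.995, 0.099, 0.002, 0.002]
contact_force: [-0.3, -1.5, 8.4]
gripper_width: -0.0001
```

drive_tool(
  deltas=[
    [255, [0, 0, -0.01], [0, 0, 0]],
    [255, [0, 0, -0.02], [0, 0, 0]],
    [255, [0, 0, -0.03], [0, 0, 0]],
    [255, [0, 0, -0.03], [0, 0, 0]],
    [255, [0, 0, -0.02], [0, 0, 0]],
    [255, [0, 0, 0], [0, 0, 0]],
    [255, [0, 0, 0], [0, 0, 0]],
  ],
)

```text
clock: 19.75
tool_pos: [0.543, -0.2826, 0.233]
eef_rot: [0.995, 0.099, -0.0, -0.0]
contact_force: [-0.3, 0.2, -0.9]
gripper_width: -0.0
```

```bash
python3 -c "
from h import *
go(.5445,-.0370,.23)
crop('side',280,30,420,190,3.5,'g15')"
```

```text
pos [ 0.543  -0.2826  0.233 ] F [-0.3  0.2 -0.9] w -0.0 t 19.75
tool delta [ 0.0501 -0.2404  0.0031] jaw -78.58 tilt [-0.0007  0.0006]
```

View pics/g15.png

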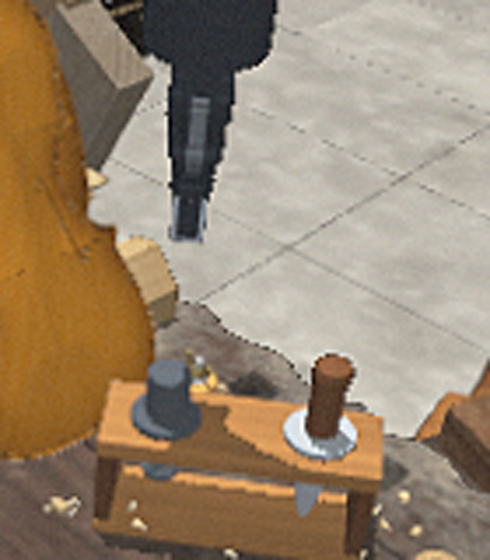

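The jaws shut to 0, so the grasp missed. I'll check where the bolt and fingers really are.

Run:
```python
from h import *
a=get_image('top');s=get_image('side')
x=cv2.resize(a[180:320,335:435],None,fx=4,fy=4,interpolation=0)
y=cv2.resize(s[60:200,300:400],None,fx=4,fy=4,interpolation=0)
cv2.imwrite('pics/g16.png',np.hstack([x,y])[:,:,::-1])
s=observe()
# expected tips
print(proj('side',[[.543,-.2826,.214],[.543,-.2826,.233]]),proj('top',[[.543,-.2826,.214],[.5425,-.2839,.132]]))
```

```text
[[331.84110031 107.3326688 ]
 [332.60426781 100.17877408]] [[395.99154679 216.28242172]
 [384.88740443 219.48543389]]
```

View pics/g16.png

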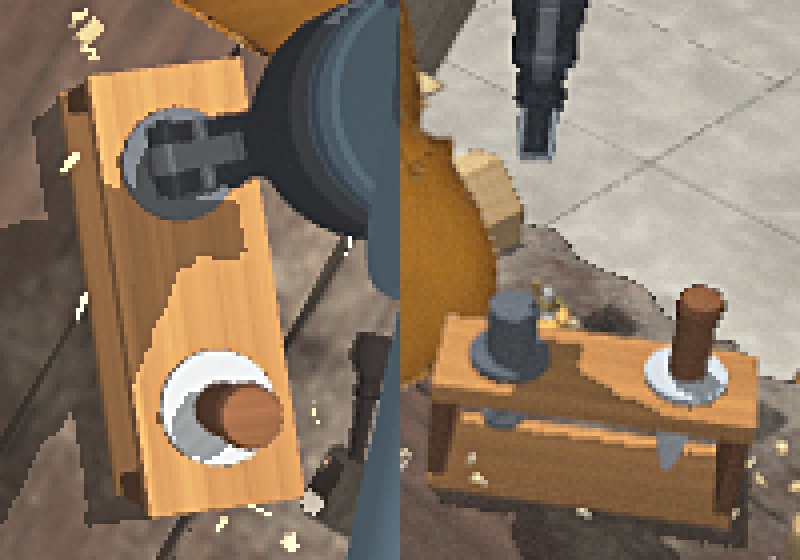

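Run:
```python
from h import *
# open, g14: near fingertip bottom centre crop(193,342)
u,v=280+193/4,60+342/4
# plane through finger y
for yy in (-.2422,-.236):
    o,d=ray('side',u,v); t=(yy-o[1])/d[1]; print('g14 open tip',(o+d*t).round(4),'TCP z .1244')
u,v=300+135/4,60+158/4
for yy in (-.2826,-.272):
    o,d=ray('side',u,v); t=(yy-o[1])/d[1]; print('closed tip',(o+d*t).round(4),'TCP z .233')
u,v=280+316/3,20+234/3
for yy in (-.285,-.273):
    o,d=ray('side',u,v); t=(yy-o[1])/d[1]; print('drift tip',(o+d*t).round(4),'TCP z .2596')
```

```text
g14 open tip [ 0.5333 -0.2422  0.1355] TCP z .1244
g14 open tip [ 0.532  -0.236   0.1405] TCP z .1244
closed tip [ 0.5406 -0.2826  0.2353] TCP z .233
closed tip [ 0.5384 -0.272   0.2421] TCP z .233
drift tip [ 0.4292 -0.285   0.2636] TCP z .2596
drift tip [ 0.4285 -0.273   0.2708] TCP z .2596
```

Rays show the fingertips actually sit about 5 mm (shut) to 13 mm (open) *above* the reported TCP height, not 19 mm below it. The jaws therefore slid over the knob's top at 132 mm. The drift grip was simply higher on its handle. The bolt hasn't moved, so I'll open and go about 28 mm lower, in checked steps.

drive_tool(
  deltas=[
    [0, [0, 0, 0], [0, 0, 0]],
    [0, [0, 0, 0], [0, 0, 0]],
    [0, [0, 0, 0], [0, 0, 0]],
    [0, [0, 0, 0], [0, 0, 0]],
    [0, [0, 0, 0], [0, 0, 0]],
    [0, [0, 0, 0.03], [0, 0, 0]],
    [0, [0, 0, 0.04], [0, 0, 0]],
    [0, [0, 0, 0.03], [0, 0, 0]],
    [0, [0, 0, 0.02], [0, 0, 0]],
    [0, [0, 0, 0], [0, 0, 0]],
  ],
)

```text
clock: 20.9
tool_pos: [0.5403, -0.2818, 0.1096]
eef_rot: [0.995, 0.099, -0.003, -0.002]
contact_force: [-0.3, 0.5, -0.2]
gripper_width: 0.0852
```

drive_tool(
  deltas=[
    [0, [0, 0, 0.004], [0, 0, 0]],
    [0, [0, 0, 0], [0, 0, 0]],
    [0, [0, 0, 0], [0, 0, 0]],
  ],
)

```text
clock: 21.2
tool_pos: [0.5446, -0.2837, 0.1111]
eef_rot: [0.995, 0.099, 0.001, 0.001]
contact_force: [0.3, 0.3, -0.6]
gripper_width: 0.0853
```

```bash
python3 -c "
from h import *
go(.5430,-.2838,.095)
crop('side',290,80,400,190,5,'g17')"
```

```text
pos [ 0.5446 -0.2837  0.1111] F [ 0.3  0.3 -0.6] w 0.0853 t 21.2
tool delta [-0.0016 -0.0002  0.0161] jaw -78.61 tilt [ 0.0028 -0.0014]
```

View pics/g17.png

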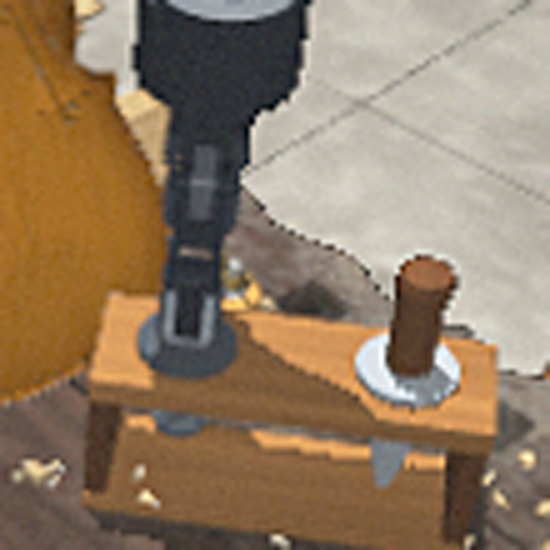

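drive_tool(
  deltas=[
    [0, [0, 0, 0.007], [0, 0, 0]],
    [0, [0, 0, 0.007], [0, 0, 0]],
    [0, [0, 0, 0], [0, 0, 0]],
    [0, [0, 0, 0], [0, 0, 0]],
  ],
)

```text
clock: 21.65
tool_pos: [0.5429, -0.2829, 0.0947]
eef_rot: [0.995, 0.099, -0.001, -0.0]
contact_force: [0.3, -0.1, -0.2]
gripper_width: 0.0856
```

drive_tool(
  deltas=[
    [255, [0, 0, 0], [0, 0, 0]],
    [255, [0, 0, 0], [0, 0, 0]],
    [255, [0, 0, 0], [0, 0, 0]],
    [255, [0, 0, 0], [0, 0, 0]],
    [255, [0, 0, 0], [0, 0, 0]],
    [255, [0, 0, 0], [0, 0, 0]],
    [255, [0, 0, 0], [0, 0, 0]],
    [255, [0, 0, 0], [0, 0, 0]],
  ],
  newtons=80,
)

```text
clock: 22.45
tool_pos: [0.5439, -0.2833, 0.0959]
eef_rot: [0.995, 0.099, 0.001, 0.0]
contact_force: [0.8, 1.3, 3.4]
gripper_width: 0.03
```

```bash
python3 -c "
from h import *
go(.5430,-.2838,.095)
crop('side',290,80,400,190,5,'g18')"
```

```text
pos [ 0.5439 -0.2833  0.0959] F [0.8 1.3 3.4] w 0.03 t 22.45
tool delta [-0.001   0.0004  0.0009] jaw -78.61 tilt [ 0.0011 -0.0003]
```

View pics/g18.png

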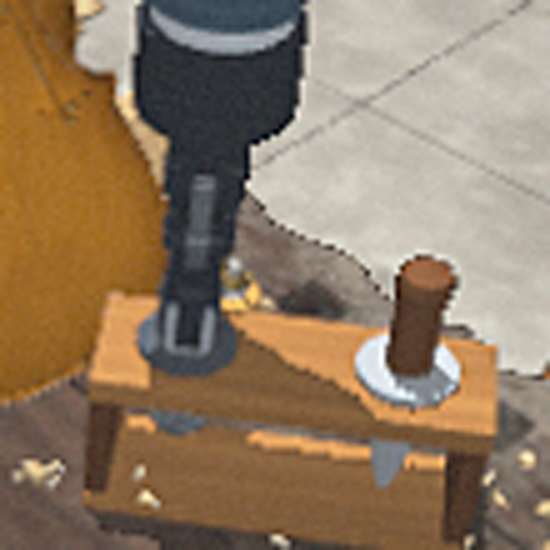

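Width 30 mm, so the bolt is gripped. Lifting.

drive_tool(
  deltas=[
    [255, [0, 0, -0.01], [0, 0, 0]],
    [255, [0, 0, -0.02], [0, 0, 0]],
    [255, [0, 0, -0.03], [0, 0, 0]],
    [255, [0, 0, -0.03], [0, 0, 0]],
    [255, [0, 0, -0.03], [0, 0, 0]],
    [255, [0, 0, -0.01], [0, 0, 0]],
    [255, [0, 0, 0], [0, 0, 0]],
    [255, [0, 0, 0], [0, 0, 0]],
  ],
)

```text
clock: 23.3
tool_pos: [0.542, -0.2827, 0.2235]
eef_rot: [0.995, 0.099, -0.001, -0.001]
contact_force: [0.3, 0.1, -2.2]
gripper_width: 0.0304
```

Run:
```python
from h import *
go(.5447,-.0372,.225)
a=get_image('top');s=get_image('side');crop('side',290,30,400,190,3.5,'g19',s)
# tongue hole from top & side
for n,im,seed,box in (('top',a,(245,212),(190,130,300,285)),('side',s,(295,222),(225,200,345,245))):
    H=cv2.cvtColor(im[:,:,::-1].copy(),cv2.COLOR_BGR2HSV);x0,y0,x1,y1=box
    m=cv2.inRange(H[y0:y1,x0:x1],np.array((20,50,100)),np.array((32,140,255)))
    k,l,st,c=cv2.connectedComponentsWithStats(255-m,connectivity=4)
    i=l[seed[1]-y0,seed[0]-x0]
    cn=max(cv2.findContours((l==i).astype(np.uint8),0,1)[0],key=cv2.contourArea)
    e=cv2.fitEllipse(cn);p=np.array(e[0])+[x0,y0];P=onz(n,*p,.076);print(n,st[i],p,e[1],P.round(4))
```

```text
pos [ 0.542  -0.2827  0.2235] F [ 0.3  0.1 -2.2] w 0.0304 t 23.3
tool delta [ 0.0511 -0.2402 -0.0012] jaw -78.61 tilt [-0.0031  0.0013]
top [ 43  76  24  22 394] [244.2580452  216.40441895] (21.360227584838867, 21.717084884643555) [ 0.5445 -0.0382  0.076 ]
side [ 60  16  20  15 179] [294.44635773 223.45910835] (13.622964859008789, 17.373085021972656) [ 0.5449 -0.0357  0.076 ]
```

View pics/g19.png

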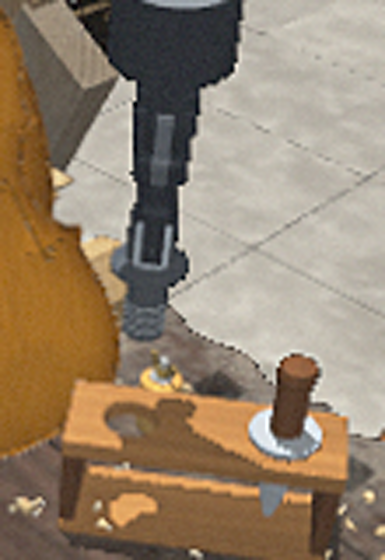

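drive_tool(
  deltas=[
    [255, [0.0064, -0.03, 0], [0, 0, 0]],
    [255, [0.0064, -0.03, 0], [0, 0, 0]],
    [255, [0.0064, -0.03, 0], [0, 0, 0]],
    [255, [0.0064, -0.03, 0], [0, 0, 0]],
    [255, [0.0064, -0.03, 0], [0, 0, 0]],
    [255, [0.0064, -0.03, 0], [0, 0, 0]],
    [255, [0.0064, -0.03, 0], [0, 0, 0]],
    [255, [0.0064, -0.03, 0], [0, 0, 0]],
    [255, [0, 0, 0], [0, 0, 0]],
    [255, [0, 0, 0], [0, 0, 0]],
  ],
)

```text
clock: 24.4
tool_pos: [0.5452, -0.0368, 0.2239]
eef_rot: [0.995, 0.101, -0.001, -0.0]
contact_force: [-0.4, -1.1, -2.0]
gripper_width: 0.0299
```

drive_tool(
  deltas=[
    [255, [0, 0, 0.02], [0, 0, 0]],
    [255, [0, 0, 0.03], [0, 0, 0]],
    [255, [0, 0, 0.02], [0, 0, 0]],
    [255, [0, 0, 0], [0, 0, 0]],
    [255, [0, 0, 0], [0, 0, 0]],
    [255, [0, 0, 0], [0, 0, 0]],
  ],
)

```text
clock: 25.0
tool_pos: [0.5474, -0.0386, 0.1566]
eef_rot: [0.995, 0.099, 0.001, 0.0]
contact_force: [0.6, 0.3, -2.4]
gripper_width: 0.0301
```

Run:
```python
from h import *
go(.5447,-.0375,.14)
crop('side',215,100,365,270,3.5,'g20')
```

```text
pos [ 0.5474 -0.0386  0.1566] F [ 0.6  0.3 -2.4] w 0.0301 t 25.0
tool delta [-0.0024 -0.0016  0.0166] jaw -78.69 tilt [ 0.0024 -0.0003]
```

View pics/g20.png

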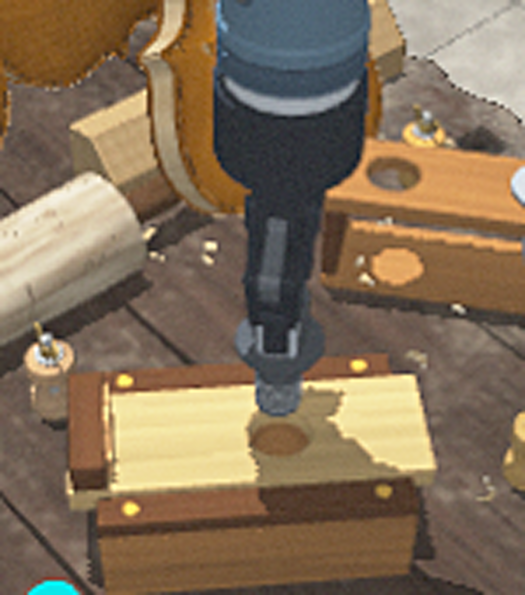

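drive_tool(
  deltas=[
    [255, [-0.001, -0.0005, 0.005], [0, 0, 0]],
    [255, [0, 0, 0.01], [0, 0, 0]],
    [255, [0, 0, 0], [0, 0, 0]],
    [255, [0, 0, 0], [0, 0, 0]],
    [255, [0, 0, 0], [0, 0, 0]],
  ],
)

```text
clock: 25.55
tool_pos: [0.5452, -0.0374, 0.1404]
eef_rot: [0.995, 0.099, 0.0, -0.0]
contact_force: [0.6, 0.2, -3.1]
gripper_width: 0.0302
```

Run:
```python
from h import *
go(.5447,-.0375,.083)
crop('side',255,150,345,250,6,'g21')
```

```text
pos [ 0.5452 -0.0374  0.1404] F [ 0.6  0.2 -3.1] w 0.0302 t 25.55
tool delta [-0.0005 -0.      0.0574] jaw -78.61 tilt [0.0001 0.0001]
```

View pics/g21.png

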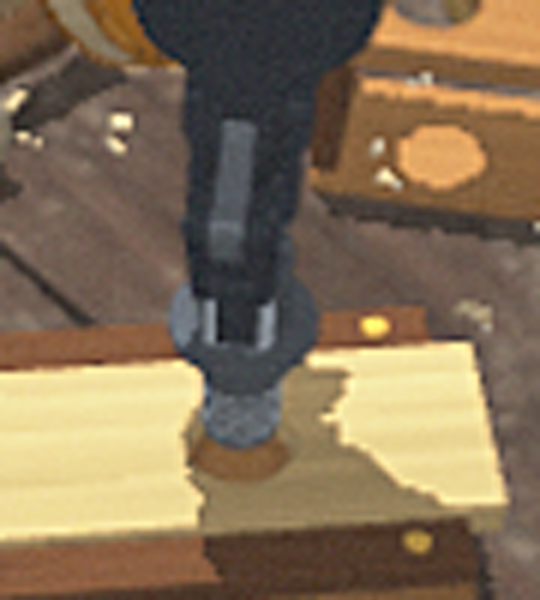

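Centred over the hole (shank x≈241, hole x≈240). Lowering in steps.

drive_tool(
  deltas=[
    [255, [0, 0, 0.008], [0, 0, 0]],
    [255, [0, 0, 0.008], [0, 0, 0]],
    [255, [0, 0, 0.008], [0, 0, 0]],
    [255, [0, 0, 0], [0, 0, 0]],
    [255, [0, 0, 0], [0, 0, 0]],
  ],
)

```text
clock: 26.1
tool_pos: [0.5446, -0.0374, 0.1157]
eef_rot: [0.995, 0.099, -0.001, -0.0]
contact_force: [0.8, -0.4, -3.1]
gripper_width: 0.0301
```

drive_tool(
  deltas=[
    [255, [0, 0, 0.007], [0, 0, 0]],
    [255, [0, 0, 0.007], [0, 0, 0]],
    [255, [0, 0, 0.007], [0, 0, 0]],
    [255, [0, 0, 0.006], [0, 0, 0]],
    [255, [0, 0, 0], [0, 0, 0]],
    [255, [0, 0, 0], [0, 0, 0]],
  ],
)

```text
clock: 26.7
tool_pos: [0.5449, -0.0374, 0.0891]
eef_rot: [0.995, 0.099, -0.0, -0.0]
contact_force: [0.4, -0.6, -2.3]
gripper_width: 0.0301
```

Run:
```python
from h import *
go(.5447,-.0375,.0815)
crop('side',255,150,345,250,6,'g22')
```

```text
pos [ 0.5449 -0.0374  0.0891] F [ 0.4 -0.6 -2.3] w 0.0301 t 26.7
tool delta [-0.0002  0.      0.0076] jaw -78.61 tilt [-0.0006  0.0002]
```

View pics/g22.png

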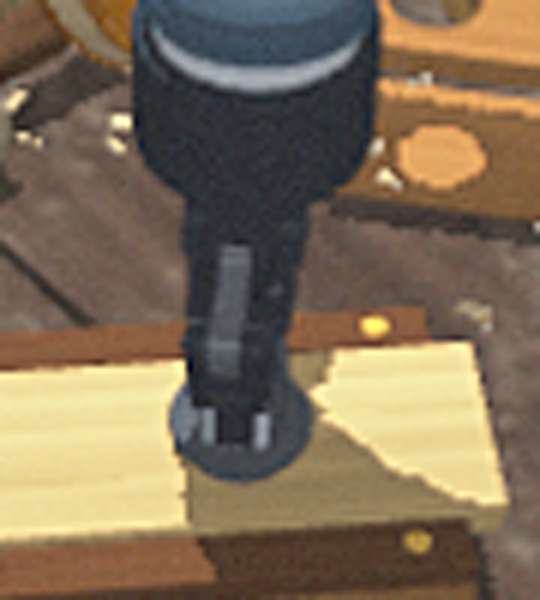

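drive_tool(
  deltas=[
    [255, [0, 0, 0.003], [0, 0, 0]],
    [255, [0, 0, 0.003], [0, 0, 0]],
    [255, [0, 0, 0.001], [0, 0, 0]],
    [255, [0, 0, 0], [0, 0, 0]],
    [255, [0, 0, 0], [0, 0, 0]],
  ],
)

```text
clock: 27.25
tool_pos: [0.5451, -0.0375, 0.0824]
eef_rot: [0.995, 0.099, 0.0, 0.0]
contact_force: [-0.8, -0.8, -2.9]
gripper_width: 0.03
```

drive_tool(
  deltas=[
    [255, [0, 0, 0.001], [0, 0, 0]],
    [255, [0, 0, 0.0005], [0, 0, 0]],
    [255, [0, 0, 0], [0, 0, 0]],
    [255, [0, 0, 0], [0, 0, 0]],
  ],
)

```text
clock: 27.65
tool_pos: [0.5454, -0.0375, 0.0819]
eef_rot: [0.995, 0.099, 0.0, 0.0]
contact_force: [-3.1, -0.4, 5.8]
gripper_width: 0.03
```

drive_tool(
  deltas=[
    [255, [0, 0, 0], [0, 0, 0]],
    [0, [0, 0, 0], [0, 0, 0]],
    [0, [0, 0, 0], [0, 0, 0]],
    [0, [0, 0, 0], [0, 0, 0]],
    [0, [0, 0, 0], [0, 0, 0]],
    [0, [0, 0, 0], [0, 0, 0]],
    [0, [0, 0, 0], [0, 0, 0]],
    [0, [0, 0, 0], [0, 0, 0]],
    [0, [0, 0, 0], [0, 0, 0]],
  ],
)

```text
clock: 28.55
tool_pos: [0.5451, -0.0375, 0.0809]
eef_rot: [0.995, 0.099, 0.0, -0.0]
contact_force: [-0.3, 0.8, -0.1]
gripper_width: 0.0855
```

drive_tool(
  deltas=[
    [0, [0, 0, -0.01], [0, 0, 0]],
    [0, [0, 0, -0.02], [0, 0, 0]],
    [0, [0, 0, -0.03], [0, 0, 0]],
    [0, [0, 0, -0.03], [0, 0, 0]],
    [0, [0, 0, -0.03], [0, 0, 0]],
    [0, [-0.04, 0, 0], [0, 0, 0]],
    [0, [-0.04, 0, 0], [0, 0, 0]],
    [0, [-0.03, 0, 0], [0, 0, 0]],
    [0, [0, 0, 0], [0, 0, 0]],
    [0, [0, 0, 0], [0, 0, 0]],
  ],
)

```text
clock: 29.55
tool_pos: [0.4374, -0.0594, 0.2018]
eef_rot: [0.995, 0.099, 0.001, 0.001]
contact_force: [-0.1, -0.5, 0.2]
gripper_width: 0.0856
```

Run:
```python
from h import *
go(.5447,-.0375,.0815)
a=get_image('top');s=get_image('side')
x=cv2.resize(a[120:320,180:430],None,fx=1.9,fy=1.9,interpolation=2)
y=cv2.resize(s[100:280,215:405],None,fx=1.7,fy=2.1,interpolation=2)
h=max(x.shape[0],y.shape[0]);f=lambda i:cv2.copyMakeBorder(i,0,h-i.shape[0],0,0,0)
cv2.imwrite('pics/g23.png',np.hstack([f(x),f(y)])[:,:,::-1])
cv2.imwrite('pics/t23.png',a[:,:,::-1]);cv2.imwrite('pics/s23.png',s[:,:,::-1])
```

```text
pos [ 0.4374 -0.0594  0.2018] F [-0.1 -0.5  0.2] w 0.0856 t 29.55
tool delta [ 0.1093 -0.0005  0.1205] jaw -78.65 tilt [ 0.002  -0.0008]
```

View pics/g23.png

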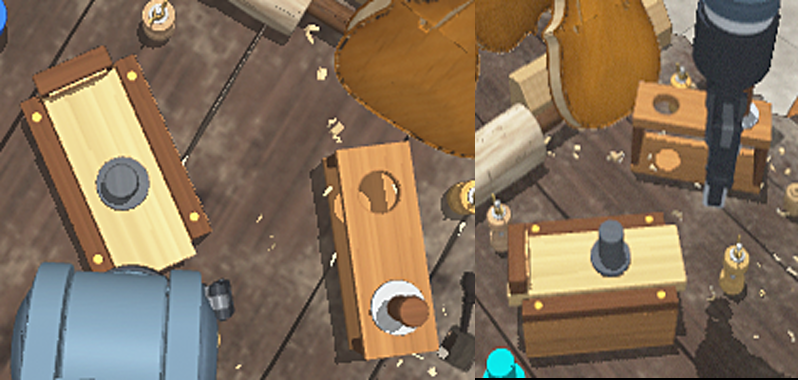

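The bolt stands upright on the tongue (knob at top-crop (122,182)), and the drift hangs in the rack. A numeric check before handing in:

Run:
```python
from h import *
a=cv2.imread('pics/t23.png');H=cv2.cvtColor(a,cv2.COLOR_BGR2HSV)
x0,y0,x1,y1=225,195,265,235
m=255-cv2.inRange(H[y0:y1,x0:x1],np.array((18,50,90)),np.array((34,160,255)))
k,l,st,c=cv2.connectedComponentsWithStats(m);i=l[216-y0,244-x0]
cn=max(cv2.findContours((l==i).astype(np.uint8),0,1)[0],key=cv2.contourArea)
e=cv2.fitEllipse(cv2.convexHull(cn));p=np.array(e[0])+[x0,y0];print(st[i],p,e[1],'collar mm',np.mean(e[1])/510*(1.0104-.082)*1000,onz('top',*p,.082).round(4))
s=cv2.imread('pics/s23.png')
cv2.imwrite('pics/g24.png',np.hstack([cv2.resize(a[195:240,220:270],(400,360),interpolation=0),cv2.resize(s[190:240,265:315],(400,360),interpolation=0)]))
# brass pins: jig frame unchanged?
x0,y0,x1,y1=190,130,300,280
mm=cv2.inRange(H[y0:y1,x0:x1],np.array((26,90,225)),np.array((32,170,255)))
k,l,st,c=cv2.connectedComponentsWithStats(mm)
print([(c[j]+[x0,y0]).round(1).tolist() for j in range(1,k) if 6<st[j,4]<40])
```

```text
[  5   7  29  29 641] [244.06247711 216.15590096] (28.315824508666992, 28.596704483032227) collar mm 51.801560701856424 [ 0.5446 -0.0382  0.082 ]
[[248.9, 159.5], [198.7, 181.0], [281.7, 233.5], [231.4, 255.6]]
```

View pics/g24.png

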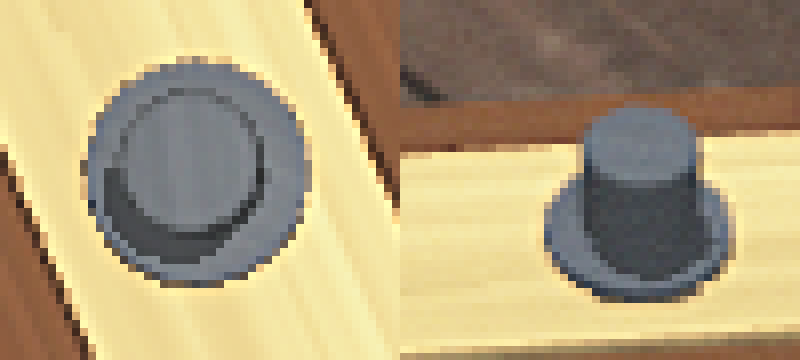

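The collar measures 51.8 mm, as it should if seated at that height. It is centred at (0.5446,-0.0382), within 1 mm of the base hole axis. The bolt is upright and the robot is clear of everything.

```bash
python3 -c "
from workcell import *
print(close_job())"
```

```text
the job is handed in; nothing more can be done
None
```

I drove the drift down through both holes until its collar sat on the tongue, which drew the tongue into line. I then hung the drift back in its rack hole, put the bolt in with its collar down on the tongue, and handed the job in at about 30 s of the 72 s allowed. No verdict was reported.

- **Tongue:** its hole moved about 15.6 mm from a start of about 16 mm out, measured with the drift out. With the drift still in, I had measured only about 14 mm. Either way it is within the 7 mm limit.
- **Bolt:** the last picture shows it upright, with the collar centred within 1 mm of the base hole's axis. It met the tongue at the expected height with about 6 N.
- **Drift:** it hangs upright with its collar flat on the rack board. I checked this by eye rather than measuring it.
- **Robot:** it was clear of everything at hand-in, and the jig's brass pins had not moved. The highest contact force I read was about 8 N.

**Failed check:** the first bolt grasp closed over the top of the knob. The pictures show the fingertips 5 to 13 mm above the reported TCP, not 19 mm below it as described. The bolt was not disturbed, and gripping about 28 mm lower worked. The drift was therefore held higher on its handle than I had planned, but it did not slip.

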